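Air the lacquered coil under its dish lid

TASK

The small coil in the little glass dish is curing: move the brass weight from its lid onto the cork coaster, then grip the lid and tip up one edge, the opposite edge staying down at the dish, until the raised edge is just clear of the dish (about 15 degrees), and keep it so for two seconds. Lower the lid again without letting it fall shut, so that it sits centred and flat on the dish, let go of it, and only then stand the weight back on the middle of the lid. Never lift the lid right off or shove the dish about, and leave the bottle, spool and wide dish where they are.

Things in the scene. Friction and masses are not known exactly. Their poses are not given: they have to be found in the camera images.
- dish_bottom (a point): Centre of the underside of the small round glass dish, which stands loose on the work surface (z = 0); z axis up. The dish is 52 mm across outside, 24 mm high, wall 3 mm, about 0.3 kg, with a small copper coil inside. It is the narrower of the two lidded dishes, the one that starts with the brass weight on it.
- lid_center (a point): Centre (half-way up) of the small dish's loose aluminium lid, a round cap 64 mm across, 10 mm high, z axis up: 3 mm top plate, 7 mm skirt below it, 58 mm across inside (3 mm play round the dish). Seated, its plate rests on the dish rim: this point is 22 mm, the lid's top 27 mm above the dish's underside. About 50 g, no knob: grip it across its outside from above. Tipped, it pivots on the rim.
- weight_center (a point): Centre (half-way up) of the loose brass weight, an upright plain cylinder 34 mm across and 40 mm high, about 0.28 kg; z axis along the cylinder. Starts upright on the middle of the lid.
- coaster_top (a point): Centre of the top face of the round cork coaster, 72 mm across, 5 mm thick, fixed to the work surface.
- bottle_center (a point): Centre of the loose upright amber bottle with black cap, 44 mm across, 110 mm high, some 85 to 100 mm (centre to centre) from the small dish. Leave it alone.
- spool_center (a point): Centre of the loose upright spool of copper wire with white flanges, 44 mm across, 50 mm high, some 85 to 100 mm from the small dish, about a quarter turn round it from the bottle. Leave it alone.
- wide_dish_center (a point): Centre of the other, wider lidded dish, 88 mm across, 26 mm high, beside the coaster (100 to 110 mm centre to centre). Leave it alone.
- driver_center (a point): Middle of a wooden-handled screwdriver fixed to the surface near the coaster, 140 mm long along this point's y axis, 18 mm thick.
Things that resemble listed ones, but are neither listed nor needed, are in the scene too. Of the things like the part that bears lid_center, leave any that is pink; of the rest the smaller one is meant.

How it is judged:
By the outcome, as a careful person would: the job done as asked, in the order asked, and still so for the second after the job is handed in, with the robot touching nothing.
It also fails if it takes over 72 s, if anything falls off the work surface, if the arm or the gripper's body presses on something with over 40 N, if the wrist force passes 120 N, or if a joint passes its speed limit or range.

ROBOT

A 6-joint arm with a two-finger parallel gripper is mounted at the origin on the work surface. World frame = base frame: x ahead of the robot, y to its left, z up, the work surface at z = 0. Lengths are in m, angles in rad, forces in N, time in s.
With the tool pointing down it reaches from about 0.225 to 0.875 m from the base axis. Payload 3.4 kg.
Tool frame: the origin (TCP) lies on the centre line of the jaws, within the pads' length; the fingertips stand 19 mm ahead of it and the grasp point (between the pads) is the TCP; z points along the fingers, y is the direction in which the jaws open and shut (so a half turn about z gives the same grasp; the last joint's range is limited). The gripper opens to 85 mm and grips with 20 to 120 N. Pads are 22 mm wide; open, the fingers measure 114 mm over their backs; the gripper's body (76 mm by 85 mm) begins 54 mm behind the grasp point. The pads swing forward as they close: fully open they stand 13 mm farther back than shut.
Start: joints at [-1.235, 0.276, 1.505, -0, 1.361, -0.121], TCP at [0.254, -0.516, 0.25] pointing down, gripper open.
Joint ranges: [-2.89, 2.89], [-0.75, 2.08], [0.22, 2.7], [-1.18, 4.32], [0.11, 2.71], [-2.7, 2.7]. Speed limits (rad/s): [2.57, 2.57, 3.14, 3.14, 3.14, 3.14].

INTERFACE

Orientations are given as a unit quaternion [w, x, y, z].
In Python, from rig import monitor, eyes, manip, models gives the robot as it stands.
- The arm moves only by the tool send_rows, never from a script. Its argument "deltas" is a list of rows, each an object with "dp": the shift along the world's x, y, z each as a share of 0.12 m, from -1 to 1, a list of three; "rotation": the turn, a rotation vector about the world's x, y, z each as a share of 0.5 rad, from -1 to 1, a list of three. In form: [{"dp": [dx, dy, dz], "rotation": [rx, ry, rz]}, ...]. A call has 1 to 12 rows; each row is the pose to reach, as a shift and turn from the pose commanded when the call began; what a row does not reach only later rows make up. A row lasts 1/12 s, in which the tool goes at most 41.7 mm and 7.16 degrees, less where a joint would pass 70% of its speed; a pose out of reach is approached as far as the arm can. A call with a number of a shift or a turn outside -1 to 1 is refused whole. A call with a gripper value outside its range is refused whole. "fingers" is the closure, from -1 (fully open) to 1 (shut), set as the call begins (left out, the last holds). The fingers move at their own pace and stop on an object; "grip_force" is the grip in N (left out, the last holds). Time passes only in rows, so rows that repeat a pose let the fingers close. It gives the time, the measured TCP pose, the force and the opening at its end, in the units of the state.
- monitor.get_state(): the state, without advancing time (a new reading comes with each control period).
- eyes.get_image(name): name is "side" or "top"; returns a dict with "color" (420x560x3 uint8, red, green, blue), "depth" (420x560 float32, m along the optical axis (not along the pixel's ray), 0 where there is no reading), "mtx" (3x3 intrinsics, pixels), "rvec" (rotation vector, rad) and "tvec" (3), from world to camera coordinates, as OpenCV has them. Camera axes: x right, y down, z forward; pixel columns grow to the right and rows downward; lengths in m; the calibration is good to about 2 mm. A picture is of the moment at which its call begins.
- manip.sign_off(): hands the job in, once; it reports no verdict.
Trained networks look in a picture, given as the dict that the camera call returned (one of the last four; its "shot" number tells which), for a name from the list of things; names that differ only in an ending like _2 or _b are one class to them, and where a whole thing is asked for, a point or a joint stands for the part that bears it (a point fixed in the world has none). Each returns a list of dicts, best first, with "score" (0 to 1); they miss things now and then, are a little off and sometimes report something else, mostly with a low value. They report only what shows in the picture. A call takes as long as a camera call. They do not tell look-alikes from the thing itself.
- models.find_in(name, picture): "box" ([left, top, right, bottom] in pixels, round what is visible of it).
The state is a dict: "clock": time; "qpos": joint angles; "qd": joint speeds; "effort": joint torques, N m; "position": TCP position; "ee_rot": TCP orientation; "contact_force": force on the tool from outside, world axes, zero at the start; "moment": the same for the moment, N m; "width": finger opening in m.
Only numpy, scipy, OpenCV 4.12 (cv2) and the standard library are available. Lean on these libraries where they do the work, as an engineer would, in place of code of your own. Each camera call takes 0.05 s, during which the arm holds its last target.

## Working session

There is one attempt and no reset: what is moved stays moved. The work goes in short steps, Python scripts to look and compute and a tool call to move; the robot and the scene stay as the last step left them, time stands still between calls to the robot, and variables do not carry over. Pictures are saved under pics/ and viewed, and the job is handed in when it is done.

Besides the shell and the picture viewer there is one more tool, called as name(argument=value, ...) on one line, values as JSON. send_rows: Moves the arm, as the interface text tells. Its arguments: {"type":"object","properties":{"deltas":{"type":"array","items":{"type":"object","properties":{"dp":{"type":"array","items":{"type":"number"}},"rotation":{"type":"array","items":{"type":"number"}}}}},"fingers":{"type":"number"},"grip_force":{"type":"number"}},"required":["deltas"]}

```bash
ls; mkdir -p pics
cat > h.py <<'E'
import numpy as np, cv2
from rig import monitor, eyes, manip, models
def cam(p):
    R,_=cv2.Rodrigues(np.array(p["rvec"],float)); return R,np.array(p["tvec"],float).ravel(),np.array(p["mtx"],float)
def cloud(p):
    R,t,K=cam(p); d=p["depth"]; v,u=np.indices(d.shape)
    X=np.stack([(u-K[0,2])/K[0,0]*d,(v-K[1,2])/K[1,1]*d,d],-1)
    W=(X-t)@R; W[d<=0]=np.nan; return W
def proj(p,P):
    R,t,K=cam(p); c=R@np.array(P)+t; q=K@c; return q[:2]/q[2]
def save(p,n,box=None,f=1):
    im=p["color"][...,::-1]
    if box: im=im[box[1]:box[3],box[0]:box[2]]
    im=cv2.resize(im,None,fx=f,fy=f,interpolation=cv2.INTER_CUBIC); cv2.imwrite("pics/"+n+".png",im)
E
python3 - <<'E'
from h import *
s=monitor.get_state(); print({k:np.round(v,3) for k,v in s.items()})
for c in ("top","side"):
    p=eyes.get_image(c); save(p,c+"0"); W=cloud(p)
    R,t,K=cam(p); print(c,"campos",-R.T@t)
    for n in "dish_bottom lid_center weight_center coaster_top bottle_center spool_center wide_dish_center driver_center".split():
        for r in models.find_in(n,p)[:4]:
            b=r["box"]; u,v=(b[0]+b[2])/2,(b[1]+b[3])/2
            print(n,round(r["score"],2),np.round(b),np.round(W[int(v),int(u)],3))
E
```

```text
pics
{'clock': np.float64(0.0), 'qpos': array([-1.235,  0.277,  1.506,  0.   ,  1.361, -0.121]), 'qd': array([-0.001, -0.002,  0.001,  0.001,  0.001,  0.001]), 'effort': array([-0.0000e+00, -4.1677e+01, -2.4581e+01, -0.0000e+00,  1.1000e-02,
        0.0000e+00]), 'position': array([ 0.253, -0.516,  0.249]), 'ee_rot': array([-0.001,  0.974,  0.226, -0.   ]), 'contact_force': array([-0.193, -0.425,  0.304]), 'moment': array([ 0.006, -0.026,  0.003]), 'width': np.float64(0.086)}
top campos [ 0.50204703 -0.01047598  0.77382845]
dish_bottom 0.36 [339. 162. 387. 209.] [ 0.578 -0.177  0.025]
lid_center 0.83 [118. 183. 151. 218.] [0.543 0.267 0.011]
lid_center 0.74 [168. 164. 211. 211.] [0.57  0.16  0.012]
lid_center 0.59 [161. 234. 191. 262.] [0.455 0.169 0.069]
weight_center 0.61 [157. 238. 179. 256.] [0.457 0.184 0.066]
coaster_top 0.7 [319. 216. 355. 251.] [ 0.485 -0.131  0.005]
coaster_top 0.58 [339. 162. 385. 210.] [ 0.576 -0.173  0.026]
bottle_center 0.67 [119. 271. 154. 297.] [0.394 0.232 0.084]
spool_center 0.97 [201. 260. 228. 286.] [0.409 0.102 0.049]
wide_dish_center 0.67 [340. 164. 384. 209.] [ 0.576 -0.173  0.026]
driver_center 0.57 [285. 255. 347. 299.] [ 0.403 -0.089  0.02 ]
side campos [0.21918324 0.63981763 0.74248567]
lid_center 0.95 [198. 265. 247. 308.] [0.567 0.166 0.016]
lid_center 0.78 [255. 299. 293. 332.] [0.447 0.198 0.043]
lid_center 0.65 [186. 320. 226. 356.] [0.54  0.266 0.01 ]
weight_center 0.65 [258. 290. 282. 323.] [0.453 0.2   0.066]
coaster_top 0.57 [309. 191. 340. 216.] [ 0.491 -0.134  0.002]
bottle_center 0.88 [281. 319. 311. 375.] [0.383 0.256 0.077]
bottle_center 0.53 [309. 197. 342. 218.] [ 0.483 -0.12   0.005]
spool_center 0.77 [304. 270. 329. 307.] [0.404 0.122 0.05 ]
wide_dish_center 0.61 [276. 157. 315. 193.] [ 0.578 -0.172  0.025]
driver_center 0.54 [348. 210. 380. 229.] [ 0.393 -0.108  0.018]
```

View pics/top0.png

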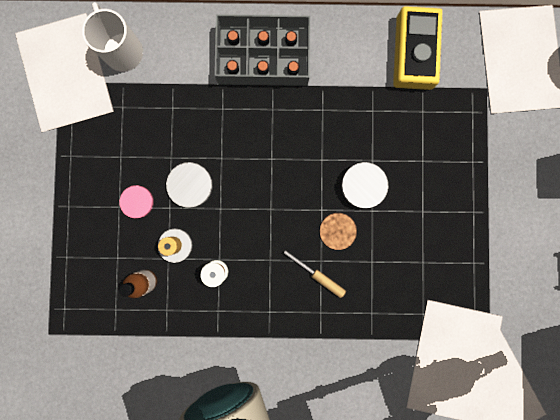

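View pics/side0.png

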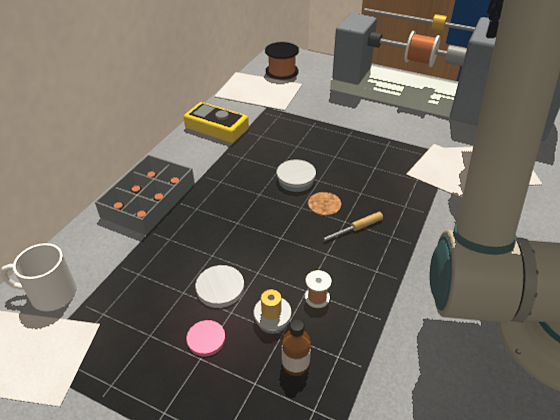

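Run:
```python
from h import *
p=eyes.get_image("top"); W=cloud(p); save(p,"topc",(90,140,260,310),4)
q=eyes.get_image("side"); V=cloud(q); save(q,"sidec",(170,250,340,390),4)
A=np.concatenate([W.reshape(-1,3),V.reshape(-1,3)]);src=np.r_[np.zeros(W[...,0].size),np.ones(V[...,0].size)]
def top(c,r,z0,z1,n):
    for s in (0,1,2):
        m=(np.hypot(A[:,0]-c[0],A[:,1]-c[1])<r)&(A[:,2]>z0)&(A[:,2]<z1)&((src==s)|(s==2))
        if m.sum()<5: print(n,s,"few");continue
        P=A[m]; c2,rad=cv2.minEnclosingCircle(P[:,:2].astype(np.float32))
        print(n,s,m.sum(),"mean",np.round(P.mean(0),4),"circ",np.round(c2,4),round(rad,4), "zmed",round(float(np.median(P[:,2])),4))
top((.455,.18),.04,.058,.08,"weight")
top((.455,.18),.05,.02,.034,"lid")
top((.403,.11),.04,.04,.06,"spool")
top((.39,.24),.04,.09,.13,"bottle")
top((.488,-.131),.05,.003,.009,"coaster")
top((.577,-.173),.06,.02,.032,"wide")
top((.57,.16),.06,.005,.04,"lid2")
top((.543,.267),.05,.005,.04,"lid3")
top((.40,-.09),.08,.012,.03,"driver")
```

```text
weight 0 290 mean [0.4582 0.1838 0.067 ] circ [0.4579 0.1843] 0.0169 zmed 0.0673
weight 1 319 mean [0.4575 0.1871 0.0659] circ [0.458  0.1845] 0.0179 zmed 0.0664
weight 2 609 mean [0.4578 0.1856 0.0664] circ [0.458  0.1845] 0.0179 zmed 0.0668
lid 0 543 mean [0.4573 0.1753 0.0273] circ [0.457  0.1826] 0.0322 zmed 0.0273
lid 1 601 mean [0.4518 0.1918 0.0265] circ [0.4581 0.1836] 0.0328 zmed 0.0265
lid 2 1144 mean [0.4544 0.184  0.0269] circ [0.4577 0.1829] 0.033 zmed 0.027
spool 0 457 mean [0.4063 0.1047 0.0505] circ [0.4064 0.1048] 0.0223 zmed 0.0505
spool 1 432 mean [0.4064 0.1063 0.0495] circ [0.4056 0.1041] 0.0235 zmed 0.0497
spool 2 889 mean [0.4064 0.1055 0.05  ] circ [0.4056 0.1041] 0.0235 zmed 0.0501
bottle 0 166 mean [0.3872 0.2399 0.1083] circ [0.3865 0.2414] 0.0109 zmed 0.11
bottle 1 223 mean [0.3859 0.2446 0.1061] circ [0.3873 0.242 ] 0.0114 zmed 0.1086
bottle 2 389 mean [0.3864 0.2426 0.1071] circ [0.387  0.2417] 0.0115 zmed 0.1091
coaster 0 1097 mean [ 0.4881 -0.1312  0.0055] circ [ 0.4875 -0.1308] 0.0497 zmed 0.0055
coaster 1 540 mean [ 0.4884 -0.1298  0.0048] circ [ 0.4
[... 402 characters left out ...]
08 0.0141] circ [0.5742 0.1599] 0.0453 zmed 0.0141
lid2 1 1560 mean [0.5732 0.1648 0.0132] circ [0.5749 0.1614] 0.0453 zmed 0.0135
lid2 2 3165 mean [0.5735 0.1628 0.0136] circ [0.5738 0.1606] 0.0458 zmed 0.0138
lid3 0 845 mean [0.54   0.2643 0.0103] circ [0.5398 0.265 ] 0.0324 zmed 0.0103
lid3 1 1038 mean [0.5398 0.2665 0.0097] circ [0.541  0.2649] 0.0329 zmed 0.0098
lid3 2 1883 mean [0.5399 0.2655 0.0099] circ [0.5409 0.2647] 0.0329 zmed 0.01
driver 0 367 mean [ 0.3928 -0.1052  0.0162] circ [ 0.4071 -0.0854] 0.069 zmed 0.0165
driver 1 206 mean [ 0.3912 -0.1045  0.0156] circ [ 0.408 -0.085] 0.0702 zmed 0.0157
driver 2 573 mean [ 0.3923 -0.105   0.016 ] circ [ 0.408 -0.085] 0.0702 zmed 0.0162
```

View crop.

View pics/topc.png

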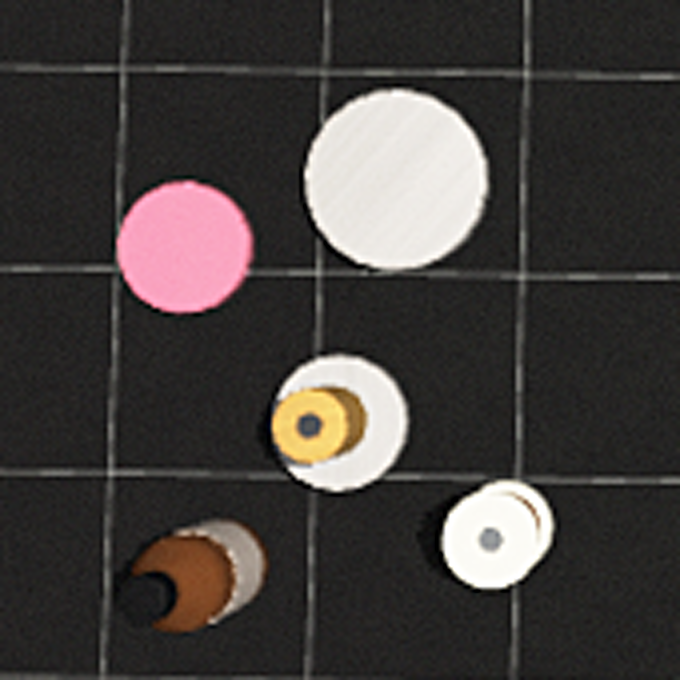

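View pics/sidec.png

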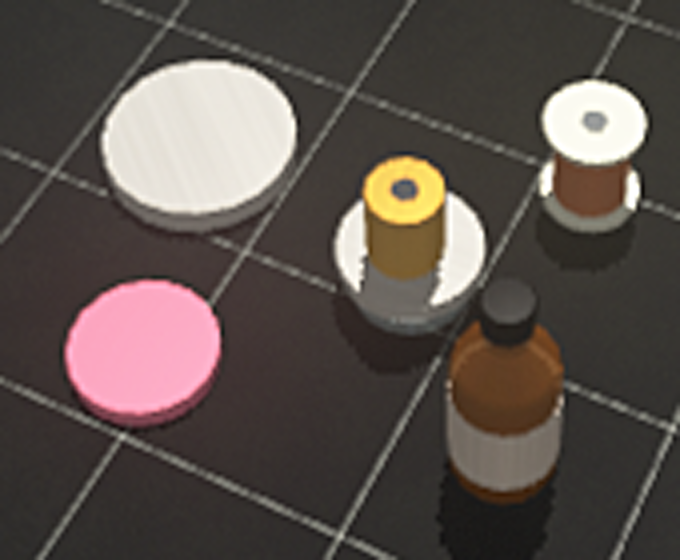

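Lid look-alikes in the top view are the pink lid at (136,201), the wider loose grey lid at (189,185), and the small grey lid under the brass weight at (175,246). The dish look-alike is the wide dish at (364,186). I choose the small one under the weight, and the crops confirm it. The jaw axis will be at azimuth 8.5°, between the bottle and the spool.

send_rows(deltas=[{"dp": [0.07,0.24,0],"rotation": [0,0,0.1]},{"dp": [0.14,0.48,0],"rotation": [0,0,0.2]},{"dp": [0.21,0.72,0],"rotation": [0,0,0.3]},{"dp": [0.28,0.97,0],"rotation": [0,0,0.42]}], fingers=-1, grip_force=40)

```text
clock: 1.33
position: [0.2874, -0.3987, 0.2502]
ee_rot: [0.0, 0.945, 0.328, 0.0]
contact_force: [1.1, 0.2, -0.1]
width: 0.0852
```

send_rows(deltas=[{"dp": [0.07,0.24,0],"rotation": [0,0,0.1]},{"dp": [0.14,0.48,0],"rotation": [0,0,0.2]},{"dp": [0.21,0.72,0],"rotation": [0,0,0.3]},{"dp": [0.28,0.97,0],"rotation": [0,0,0.42]}])

```text
clock: 1.67
position: [0.321, -0.282, 0.2505]
ee_rot: [0.0, 0.905, 0.425, 0.0]
contact_force: [0.8, 0.7, -0.1]
width: 0.0855
```

send_rows(deltas=[{"dp": [0.07,0.24,0],"rotation": [0,0,0.1]},{"dp": [0.14,0.48,0],"rotation": [0,0,0.2]},{"dp": [0.21,0.72,0],"rotation": [0,0,0.3]},{"dp": [0.28,0.97,0],"rotation": [0,0,0.42]}])

```text
clock: 2.0
position: [0.3546, -0.1656, 0.2506]
ee_rot: [0.0, 0.855, 0.518, 0.0]
contact_force: [0.7, -0.8, -0.3]
width: 0.0857
```

send_rows(deltas=[{"dp": [0.07,0.24,0],"rotation": [0,0,0.1]},{"dp": [0.14,0.48,0],"rotation": [0,0,0.2]},{"dp": [0.21,0.72,0],"rotation": [0,0,0.3]},{"dp": [0.28,0.97,0],"rotation": [0,0,0.42]}])

```text
clock: 2.33
position: [0.3882, -0.0491, 0.2506]
ee_rot: [0.001, 0.796, 0.605, 0.0]
contact_force: [1.2, 0.0, 0.8]
width: 0.0855
```

send_rows(deltas=[{"dp": [0.07,0.24,0],"rotation": [0,0,0.1]},{"dp": [0.14,0.48,0],"rotation": [0,0,0.2]},{"dp": [0.21,0.72,0],"rotation": [0,0,0.3]},{"dp": [0.28,0.97,0],"rotation": [0,0,0.42]}])

```text
clock: 2.67
position: [0.4218, 0.0674, 0.2506]
ee_rot: [0.0, 0.728, 0.685, 0.0]
contact_force: [-0.3, -0.3, -0.7]
width: 0.0853
```

send_rows(deltas=[{"dp": [0.07,0.24,0],"rotation": [0,0,0.1]},{"dp": [0.14,0.48,0],"rotation": [0,0,0.2]},{"dp": [0.21,0.72,0],"rotation": [0,0,0.3]},{"dp": [0.28,0.97,0],"rotation": [0,0,0.42]},{"dp": [0.28,0.97,0],"rotation": [0,0,0.42]},{"dp": [0.28,0.97,0],"rotation": [0,0,0.42]}])

```text
clock: 3.17
position: [0.4553, 0.1835, 0.2501]
ee_rot: [-0.0, 0.653, 0.758, -0.0]
contact_force: [-0.6, -1.0, -0.8]
width: 0.0851
```

send_rows(deltas=[{"dp": [0.02,0.01,-0.25],"rotation": [0,0,0]},{"dp": [0.02,0.01,-0.5],"rotation": [0,0,0]},{"dp": [0.02,0.01,-0.75],"rotation": [0,0,0]},{"dp": [0.02,0.01,-0.95],"rotation": [0,0,0]},{"dp": [0.02,0.01,-0.95],"rotation": [0,0,0]},{"dp": [0.02,0.01,-0.95],"rotation": [0,0,0]}])

```text
clock: 3.67
position: [0.4567, 0.1823, 0.1358]
ee_rot: [-0.001, 0.654, 0.756, -0.001]
contact_force: [0.3, 0.1, -0.2]
width: 0.0859
```

Run:
```python
from h import *
q=eyes.get_image("side"); save(q,"s1",(170,180,380,390),3)
p=eyes.get_image("top"); save(p,"t1",(90,140,260,310),3)
s=monitor.get_state(); print(s["position"],s["contact_force"])
# lowest gripper points: cloud within 70mm above .075
V=cloud(q).reshape(-1,3); x=np.array(s["position"])
a=np.deg2rad(8.5); d=(V-x); al=d[:,0]*np.cos(a)+d[:,1]*np.sin(a); pe=-d[:,0]*np.sin(a)+d[:,1]*np.cos(a)
m=(abs(al)<.065)&(abs(pe)<.03)&(V[:,2]>.085)&(V[:,2]<.2)
for lo in np.arange(.085,.16,.005):
    k=m&(V[:,2]>=lo)&(V[:,2]<lo+.005)
    if k.sum(): print(round(lo,3),k.sum(),np.round([al[k].min(),al[k].max(),pe[k].min(),pe[k].max()],3))
```

```text
[0.45881554 0.18315855 0.13792467] [ 0.20168607 -0.31260205  0.94215719]
0.125 1 [0.041 0.041 0.004 0.004]
0.13 19 [-0.051  0.045 -0.012  0.011]
0.135 38 [-0.055  0.053 -0.011  0.012]
0.14 56 [-0.058  0.054 -0.011  0.012]
0.145 49 [-0.058  0.054 -0.012  0.011]
0.15 51 [-0.058  0.054 -0.008  0.012]
0.155 54 [-0.058  0.054 -0.008  0.012]
```

View pics/s1.png

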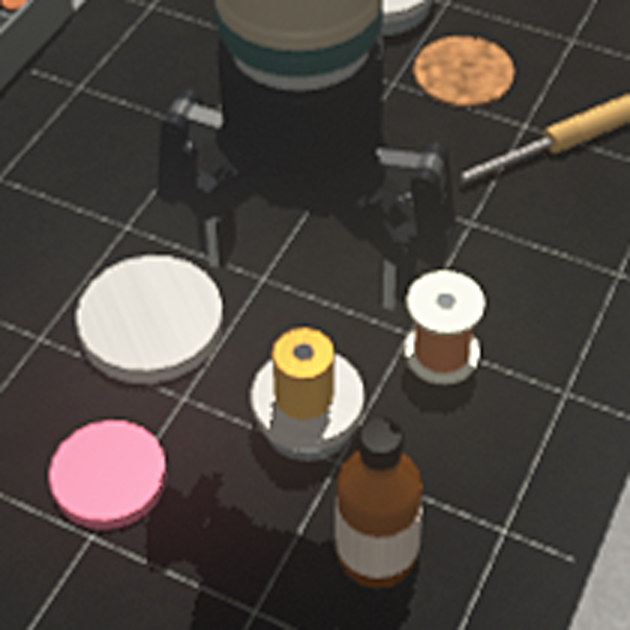

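send_rows(deltas=[{"dp": [0,0,-0.12],"rotation": [0,0,0]},{"dp": [0,0,-0.24],"rotation": [0,0,0]},{"dp": [0,0,-0.36],"rotation": [0,0,0]},{"dp": [0,0,-0.48],"rotation": [0,0,0]},{"dp": [0,0,-0.6],"rotation": [0,0,0]},{"dp": [0,0,-0.72],"rotation": [0,0,0]},{"dp": [0,0,-0.72],"rotation": [0,0,0]},{"dp": [0,0,-0.72],"rotation": [0,0,0]}])

```text
clock: 4.43
position: [0.4586, 0.1836, 0.0511]
ee_rot: [0.001, 0.654, 0.757, 0.001]
contact_force: [0.6, 0.4, -1.1]
width: 0.0854
```

Run:
```python
from h import *
q=eyes.get_image("side"); save(q,"s2",(170,180,380,390),3)
s=monitor.get_state(); print(s["position"],s["contact_force"])
```

```text
[0.45896148 0.18371652 0.05145244] [ 0.11686836 -0.07274195  0.74693414]
```

View pics/s2.png

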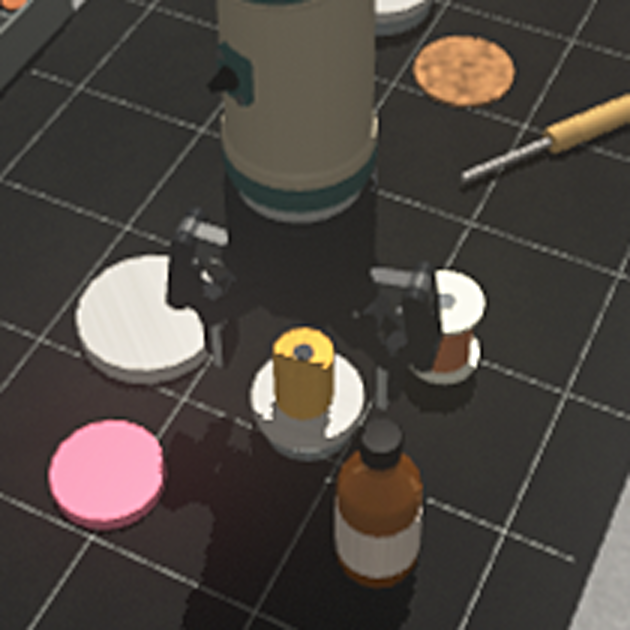

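send_rows(deltas=[{"dp": [0,0,0],"rotation": [0,0,0]},{"dp": [0,0,0],"rotation": [0,0,0]},{"dp": [0,0,0],"rotation": [0,0,0]},{"dp": [0,0,0],"rotation": [0,0,0]},{"dp": [0,0,0],"rotation": [0,0,0]},{"dp": [0,0,0],"rotation": [0,0,0]}], fingers=0.05)

```text
clock: 4.98
position: [0.4577, 0.1836, 0.0501]
ee_rot: [0.0, 0.654, 0.757, 0.0]
contact_force: [-1.1, -0.4, -0.6]
width: 0.0404
```

Run:
```python
from h import *
q=eyes.get_image("side"); save(q,"s3",(200,230,360,350),4)
s=monitor.get_state(); print(s["position"],s["contact_force"],s["width"])
```

```text
[0.45760131 0.18354884 0.04998911] [ 1.30069595 -0.43559366  0.16690743] 0.04054025147610215
```

View pics/s3.png

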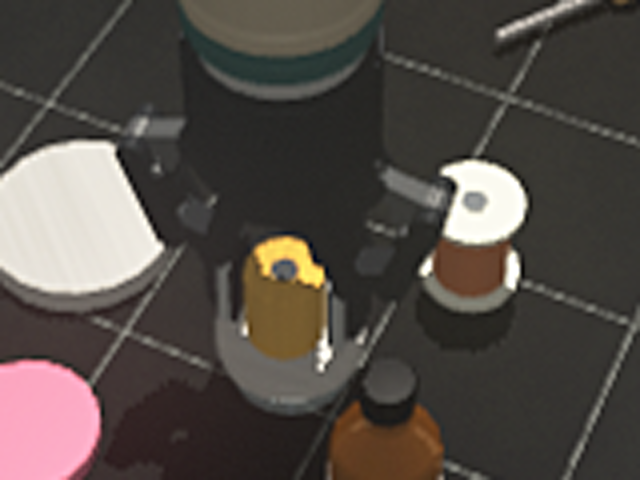

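send_rows(deltas=[{"dp": [0,0,0],"rotation": [0,0,0]},{"dp": [0,0,0],"rotation": [0,0,0]},{"dp": [0,0,0],"rotation": [0,0,0]},{"dp": [0,0,0],"rotation": [0,0,0]}], fingers=1)

```text
clock: 5.37
position: [0.4578, 0.1836, 0.0501]
ee_rot: [0.0, 0.654, 0.757, 0.0]
contact_force: [-0.2, 0.2, 3.5]
width: 0.0327
```

send_rows(deltas=[{"dp": [0,0,0.01],"rotation": [0,0,0]},{"dp": [0,0,0.03],"rotation": [0,0,0]},{"dp": [0,0,0.08],"rotation": [0,0,0]},{"dp": [0,0,0.15],"rotation": [0,0,0]},{"dp": [0,0,0.3],"rotation": [0,0,0]},{"dp": [0,0,0.45],"rotation": [0,0,0]},{"dp": [0,0,0.6],"rotation": [0,0,0]},{"dp": [0,0,0.8],"rotation": [0,0,0]},{"dp": [0,0,0.8],"rotation": [0,0,0]}])

```text
clock: 6.12
position: [0.4605, 0.1843, 0.1505]
ee_rot: [0.003, 0.654, 0.757, 0.004]
contact_force: [1.3, 0.4, -2.9]
width: 0.0329
```

Run:
```python
from h import *
q=eyes.get_image("side"); save(q,"s4",(170,180,380,390),3)
s=monitor.get_state(); print(s["position"],s["contact_force"],s["width"])
```

```text
[0.45948485 0.18400488 0.14853772] [ 0.33092405  0.19784174 -3.60381318] 0.03275380371161136
```

View pics/s4.png

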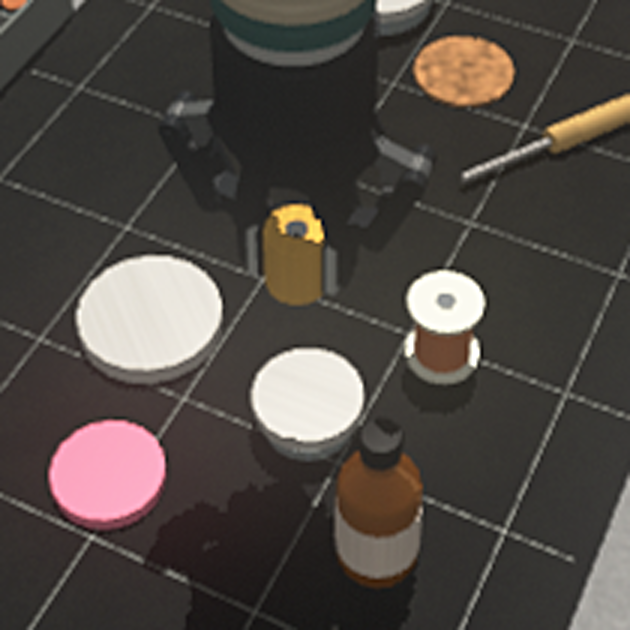

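send_rows(deltas=[{"dp": [0.01,-0.1,0],"rotation": [0,0,0]},{"dp": [0.03,-0.3,0],"rotation": [0,0,0]},{"dp": [0.05,-0.5,0],"rotation": [0,0,0]},{"dp": [0.06,-0.7,0],"rotation": [0,0,0]},{"dp": [0.08,-0.87,0],"rotation": [0,0,0]}])

```text
clock: 6.58
position: [0.4655, 0.0771, 0.1443]
ee_rot: [-0.001, 0.654, 0.757, -0.002]
contact_force: [-0.2, 0.3, -3.3]
width: 0.033
```

send_rows(deltas=[{"dp": [0.02,-0.2,0],"rotation": [0,0,0]},{"dp": [0.04,-0.4,0],"rotation": [0,0,0]},{"dp": [0.06,-0.6,0],"rotation": [0,0,0]},{"dp": [0.08,-0.87,0],"rotation": [0,0,0]}])

```text
clock: 6.92
position: [0.4752, -0.0259, 0.1444]
ee_rot: [-0.002, 0.653, 0.757, -0.001]
contact_force: [0.4, -0.1, -2.6]
width: 0.0332
```

send_rows(deltas=[{"dp": [0.02,-0.2,0],"rotation": [0,0,0]},{"dp": [0.04,-0.4,-0.1],"rotation": [0,0,0]},{"dp": [0.06,-0.6,-0.2],"rotation": [0,0,0]},{"dp": [0.08,-0.8,-0.3],"rotation": [0,0,0]},{"dp": [0.09,-0.87,-0.4],"rotation": [0,0,0]},{"dp": [0.09,-0.88,-0.5],"rotation": [0,0,0]},{"dp": [0.09,-0.88,-0.5],"rotation": [0,0,0]},{"dp": [0.09,-0.88,-0.5],"rotation": [0,0,0]}])

```text
clock: 7.58
position: [0.4857, -0.1308, 0.0843]
ee_rot: [-0.002, 0.654, 0.757, -0.001]
contact_force: [-0.5, 0.2, -3.4]
width: 0.0329
```

Run:
```python
from h import *
q=eyes.get_image("side"); save(q,"s5",(240,90,420,250),4)
p=eyes.get_image("top"); save(p,"t5",(250,140,420,310),4)
s=monitor.get_state(); print(s["position"],s["contact_force"],s["width"],s["qpos"])
for r in (p,q):
    W=cloud(r).reshape(-1,3); C=r["color"].reshape(-1,3).astype(int)
    x=np.array([.4853,-.131]); 
    m=(np.hypot(W[:,0]-.488,W[:,1]+.131)<.03)&(W[:,2]>.045)&(W[:,2]<.11)&(C[:,0]-C[:,2]>35)
    P=W[m]; print(m.sum(), P.min(0) if m.any() else 0, P.max(0) if m.any() else 0)
    for lo in np.arange(.045,.11,.005):
        k=(P[:,2]>=lo)&(P[:,2]<lo+.005)
        if k.sum()>2: print(round(lo,3),k.sum(),np.round(P[k].min(0),4),np.round(P[k].max(0),4))
```

```text
[ 0.48727847 -0.13072345  0.08582464] [ 0.20181559 -0.01390767 -2.87562775] 0.03309684516633127 [-4.00123761e-01  3.24327300e-01  1.89452491e+00  4.62572489e-05
  9.23384561e-01 -5.46343551e-01]
1 [ 0.50609918 -0.11632981  0.07483237] [ 0.50609918 -0.11632981  0.07483237]
332 [ 0.4690245  -0.1467286   0.06051763] [ 0.50401983 -0.11066109  0.10353805]
0.06 14 [ 0.4707 -0.1247  0.0605] [ 0.5003 -0.1122  0.0646]
0.065 31 [ 0.4702 -0.1236  0.065 ] [ 0.5015 -0.1107  0.0697]
0.07 27 [ 0.4707 -0.1235  0.0704] [ 0.4971 -0.112   0.0749]
0.075 27 [ 0.469  -0.1264  0.0754] [ 0.4973 -0.1128  0.0799]
0.08 28 [ 0.4694 -0.1232  0.0803] [ 0.4991 -0.1111  0.0849]
0.085 28 [ 0.4694 -0.1247  0.0852] [ 0.4992 -0.1125  0.0898]
0.09 28 [ 0.4697 -0.1232  0.09  ] [ 0.4985 -0.112   0.0948]
0.095 64 [ 0.4701 -0.1467  0.095 ] [ 0.504  -0.111   0.0999]
0.1 85 [ 0.4705 -0.1445  0.1   ] [ 0.5026 -0.1116  0.1035]
```

View pics/s5.png

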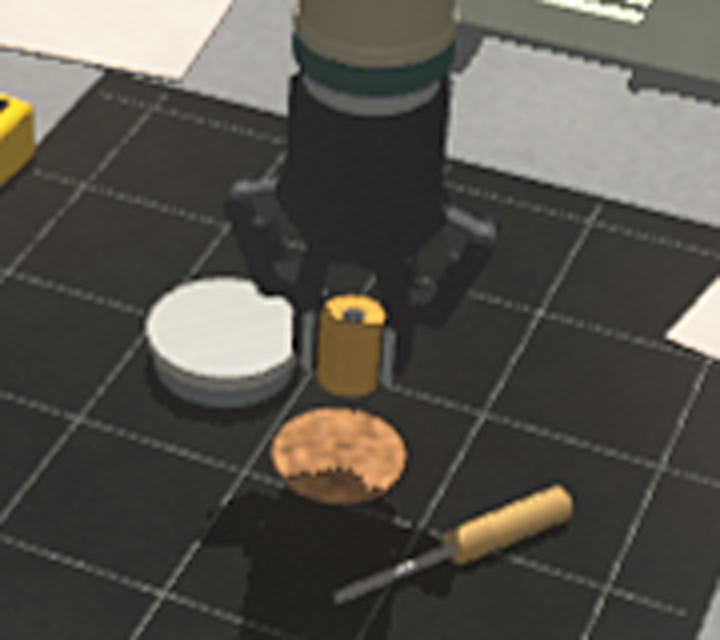

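send_rows(deltas=[{"dp": [0,0,-0.1],"rotation": [0,0,0]},{"dp": [0,0,-0.2],"rotation": [0,0,0]},{"dp": [0,0,-0.3],"rotation": [0,0,0]},{"dp": [0,0,-0.4],"rotation": [0,0,0]},{"dp": [0,0,-0.45],"rotation": [0,0,0]},{"dp": [0,0,-0.45],"rotation": [0,0,0]},{"dp": [0,0,-0.45],"rotation": [0,0,0]}])

```text
clock: 8.27
position: [0.4879, -0.1307, 0.0323]
ee_rot: [0.0, 0.653, 0.757, 0.0]
contact_force: [0.6, 0.1, -2.2]
width: 0.0332
```

send_rows(deltas=[{"dp": [0,0,-0.01],"rotation": [0,0,0]},{"dp": [0,0,-0.01],"rotation": [0,0,0]}])

```text
clock: 8.43
position: [0.4882, -0.131, 0.0314]
ee_rot: [0.001, 0.654, 0.757, 0.0]
contact_force: [-0.6, 0.3, -3.3]
width: 0.0332
```

send_rows(deltas=[{"dp": [0,0,-0.01],"rotation": [0,0,0]},{"dp": [0,0,-0.01],"rotation": [0,0,0]}])

```text
clock: 8.6
position: [0.4878, -0.131, 0.0298]
ee_rot: [0.0, 0.654, 0.757, 0.0]
contact_force: [-1.0, 0.3, -3.3]
width: 0.0331
```

send_rows(deltas=[{"dp": [0,0,-0.01],"rotation": [0,0,0]},{"dp": [0,0,-0.01],"rotation": [0,0,0]},{"dp": [0,0,-0.01],"rotation": [0,0,0]}])

```text
clock: 8.85
position: [0.4876, -0.1309, 0.0283]
ee_rot: [-0.0, 0.654, 0.757, 0.0]
contact_force: [0.2, -0.0, -2.7]
width: 0.0329
```

send_rows(deltas=[{"dp": [0,0,-0.005],"rotation": [0,0,0]},{"dp": [0,0,-0.005],"rotation": [0,0,0]},{"dp": [0,0,-0.005],"rotation": [0,0,0]}])

```text
clock: 9.1
position: [0.4877, -0.1309, 0.0282]
ee_rot: [0.0, 0.654, 0.757, 0.0]
contact_force: [-1.5, -0.0, 4.1]
width: 0.0334
```

send_rows(deltas=[{"dp": [0,0,0],"rotation": [0,0,0]},{"dp": [0,0,0],"rotation": [0,0,0]},{"dp": [0,0,0],"rotation": [0,0,0]},{"dp": [0,0,0],"rotation": [0,0,0]}], fingers=-0.2)

```text
clock: 9.43
position: [0.4878, -0.1309, 0.0277]
ee_rot: [0.0, 0.654, 0.757, 0.0]
contact_force: [-0.5, -0.1, 1.3]
width: 0.0511
```

send_rows(deltas=[{"dp": [0,0,0.1],"rotation": [0,0,0]},{"dp": [0,0,0.25],"rotation": [0,0,0]},{"dp": [0,0,0.5],"rotation": [0,0,0]},{"dp": [0,0,0.75],"rotation": [0,0,0]},{"dp": [0,0,0.98],"rotation": [0,0,0]}])

```text
clock: 9.85
position: [0.4876, -0.1308, 0.1467]
ee_rot: [0.0, 0.654, 0.757, 0.0]
contact_force: [0.9, 0.2, 0.1]
width: 0.0513
```

send_rows(deltas=[{"dp": [-0.02,0.2,0],"rotation": [0,0,0]},{"dp": [-0.04,0.4,0],"rotation": [0,0,0]},{"dp": [-0.06,0.6,0],"rotation": [0,0,0]},{"dp": [-0.08,0.87,0],"rotation": [0,0,0]}], fingers=-1)

```text
clock: 10.18
position: [0.4783, -0.0265, 0.1457]
ee_rot: [0.001, 0.654, 0.756, 0.0]
contact_force: [0.7, 0.7, 0.3]
width: 0.0854
```

Run:
```python
from h import *
s=monitor.get_state(); print(s["position"],s["width"])
cs=[]
for c in ("top","side"):
    p=eyes.get_image(c); save(p,c+"6"); W=cloud(p).reshape(-1,3)
    def f(n,x,y,r,z0,z1):
        m=(np.hypot(W[:,0]-x,W[:,1]-y)<r)&(W[:,2]>z0)&(W[:,2]<z1)
        P=W[m]; cc,rad=cv2.minEnclosingCircle(P[:,:2].astype(np.float32))
        print(c,n,m.sum(),"mean",np.round(P.mean(0),4),"circ",np.round(cc,4),round(rad,4),"bbox mid",np.round((np.percentile(P,1,axis=0)+np.percentile(P,99,axis=0))/2,4),"zmed",np.round(np.median(P[:,2]),4))
        return P
    P=f("lidtop",.458,.183,.05,.0245,.030)
    A=np.c_[P[:,:2],np.ones(len(P))]; print("tilt",np.linalg.lstsq(A,P[:,2],rcond=None)[0][:2])
    f("weight",.488,-.131,.03,.04,.05)
    f("coaster",.488,-.131,.037,.003,.008)
    f("dishside",.458,.183,.04,.004,.015)
```

```text
[ 0.47828169 -0.02651702  0.14565181] 0.08544646721325139
top lidtop 840 mean [0.457  0.1823 0.0274] circ [0.4569 0.1823] 0.0321 bbox mid [0.4571 0.1821 0.0273] zmed 0.0274
tilt [0.00075575 0.00060687]<stdin>:9: RuntimeWarning: Mean of empty slice.
  ret = um.true_divide(
Traceback (most recent call last):
IndexError: index -1 is out of bounds for axis 0 with size 0
```

send_rows(deltas=[{"dp": [-0.02,0.2,0],"rotation": [0,0,0]},{"dp": [-0.04,0.4,0],"rotation": [0,0,0]},{"dp": [-0.06,0.6,0],"rotation": [0,0,0]},{"dp": [-0.08,0.87,0],"rotation": [0,0,0]},{"dp": [-0.08,0.87,0],"rotation": [0,0,0]}])

```text
clock: 10.65
position: [0.4675, 0.0821, 0.1453]
ee_rot: [-0.001, 0.652, 0.758, 0.001]
contact_force: [-0.1, -0.0, 0.5]
width: 0.0855
```

Run:
```python
from h import *
s=monitor.get_state(); print(s["position"],s["width"])
for c in ("top","side"):
    p=eyes.get_image(c); save(p,c+"7"); 
    if c=="side": save(p,"side7c",(240,280,310,340),9)
    W=cloud(p).reshape(-1,3)
    def f(n,x,y,r,z0,z1):
        m=(np.hypot(W[:,0]-x,W[:,1]-y)<r)&(W[:,2]>z0)&(W[:,2]<z1)
        P=W[m]
        if len(P)<5: print(n,"few"); return
        cc,rad=cv2.minEnclosingCircle(P[:,:2].astype(np.float32))
        print(c,n,m.sum(),"mean",np.round(P.mean(0),4),"circ",np.round(cc,4),round(rad,4),"bbox mid",np.round((np.percentile(P,1,axis=0)+np.percentile(P,99,axis=0))/2,4),"zmed",np.round(np.median(P[:,2]),4))
        return P
    f("lidtop",.458,.183,.05,.0245,.030)
    f("weight",.488,-.131,.03,.04,.05)
    f("coaster",.488,-.131,.037,.003,.008)
    f("dishside",.458,.183,.04,.004,.015)
```

```text
[0.4675491  0.08212321 0.14528397] 0.08545197669655102
lidtop few
top weight 259 mean [ 0.4872 -0.1291  0.0454] circ [ 0.4872 -0.1295] 0.0171 bbox mid [ 0.4869 -0.1293  0.0452] zmed 0.0454
top coaster 713 mean [ 0.4889 -0.1304  0.0054] circ [ 0.4877 -0.131 ] 0.0369 bbox mid [ 0.4881 -0.1317  0.0054] zmed 0.0054
dishside few
side lidtop 883 mean [0.4571 0.1837 0.0268] circ [0.4567 0.1829] 0.0331 bbox mid [0.4572 0.1827 0.027 ] zmed 0.0268
side weight 25 mean [ 0.4906 -0.1178  0.0437] circ [ 0.4911 -0.1175] 0.0113 bbox mid [ 0.491  -0.1176  0.0435] zmed 0.0438
side coaster 20 mean [ 0.4802 -0.1344  0.0047] circ [ 0.4886 -0.1307] 0.0358 bbox mid [ 0.4884 -0.1262  0.0052] zmed 0.0042
side dishside 35 mean [0.447  0.2042 0.0065] circ [0.4489 0.1984] 0.0188 bbox mid [0.4487 0.2002 0.0077] zmed 0.0065
```

View pics/side7.png

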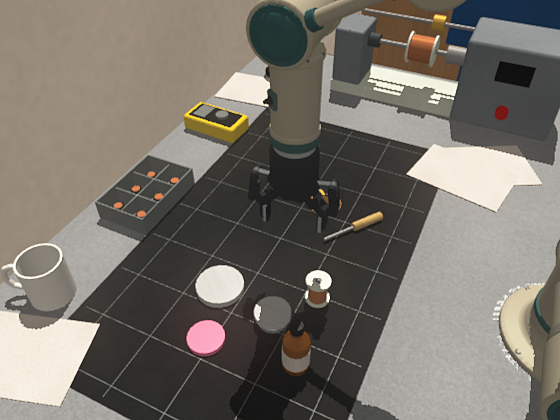

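View pics/side7c.png

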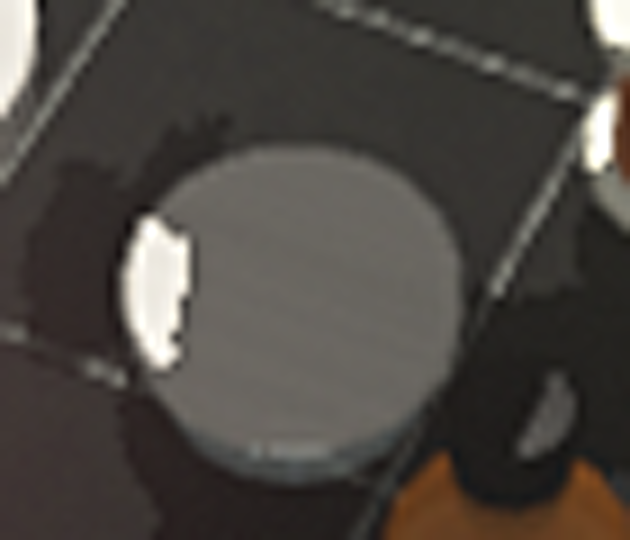

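Run:
```python
from h import *
for i in range(2):
    s=monitor.get_state(); print(s["clock"],s["position"],s["qd"]); eyes.get_image("top")
```

```text
10.75 [0.46827558 0.07869248 0.14529495] [-0.03586712  0.00098672 -0.00375817 -0.01212521 -0.00235883 -0.00207057]
10.8 [0.46846441 0.07787405 0.14527816] [-0.0262947  -0.00144434 -0.00037526 -0.00383804  0.0007937   0.0023485 ]
```

send_rows(deltas=[{"dp": [-0.02,0.2,0],"rotation": [0,0,0]},{"dp": [-0.04,0.4,0],"rotation": [0,0,0]},{"dp": [-0.06,0.6,0],"rotation": [0,0,0]},{"dp": [-0.09,0.8,0],"rotation": [0,0,0]},{"dp": [-0.09,0.87,0],"rotation": [0,0,0]},{"dp": [-0.09,0.87,-0.2],"rotation": [0,0,0]},{"dp": [-0.09,0.87,-0.4],"rotation": [0,0,0]},{"dp": [-0.09,0.87,-0.4],"rotation": [0,0,0]},{"dp": [-0.09,0.87,-0.4],"rotation": [0,0,0]}], fingers=-0.55)

```text
clock: 11.6
position: [0.4571, 0.181, 0.0966]
ee_rot: [-0.001, 0.654, 0.756, -0.001]
contact_force: [0.2, -0.5, -0.2]
width: 0.0661
```

Run:
```python
from h import *
q=eyes.get_image("side"); save(q,"s8",(200,220,360,340),5)
s=monitor.get_state(); print(s["position"],s["contact_force"],s["width"])
V=cloud(q).reshape(-1,3); x=np.array([.4577,.1824,0.097])
a=np.deg2rad(8.5); d=(V-x); al=d[:,0]*np.cos(a)+d[:,1]*np.sin(a); pe=-d[:,0]*np.sin(a)+d[:,1]*np.cos(a)
m=(abs(al)<.065)&(abs(pe)<.03)&(V[:,2]>.06)&(V[:,2]<.13)
for lo in np.arange(.06,.12,.003):
    k=m&(V[:,2]>=lo)&(V[:,2]<lo+.003); l=k&(al<0); r=k&(al>0)
    if l.sum() and r.sum(): print(round(lo,3),k.sum(),np.round([al[l].min(),al[l].max(),al[r].min(),al[r].max(),pe[k].min(),pe[k].max()],4))
    elif k.sum(): print(lo,l.sum(),r.sum())
```

```text
[0.45815497 0.18137551 0.0975765 ] [ 0.11224302 -0.49674627  0.34203068] 0.06613561109600645
0.081 2 [-0.04   -0.04    0.0326  0.0326 -0.0053  0.0037]
0.08400000000000002 0 6
0.087 16 [-0.0405 -0.0351  0.0322  0.0362 -0.0111  0.0108]
0.09 20 [-0.0419 -0.0351  0.032   0.0425 -0.0118  0.0105]
0.093 22 [-0.047  -0.0351  0.0321  0.0456 -0.0069  0.011 ]
0.096 32 [-0.047  -0.0351  0.0318  0.0453 -0.0106  0.0107]
0.099 30 [-0.0472 -0.0346  0.0321  0.0453 -0.0131  0.0104]
0.102 26 [-0.0469 -0.0349  0.0323  0.0453 -0.0122  0.0102]
0.105 24 [-0.0473 -0.0345  0.0322  0.0381 -0.0077  0.0102]
0.108 29 [-0.0473 -0.0362  0.0322  0.0448 -0.0095  0.0105]
0.111 27 [-0.0463 -0.0346  0.0324  0.0465 -0.0098  0.0106]
0.114 26 [-0.0471 -0.0348  0.0322  0.0466 -0.0101  0.0112]
0.117 20 [-0.0447 -0.0332  0.0321  0.04   -0.005   0.0113]
```

View pics/s8.png

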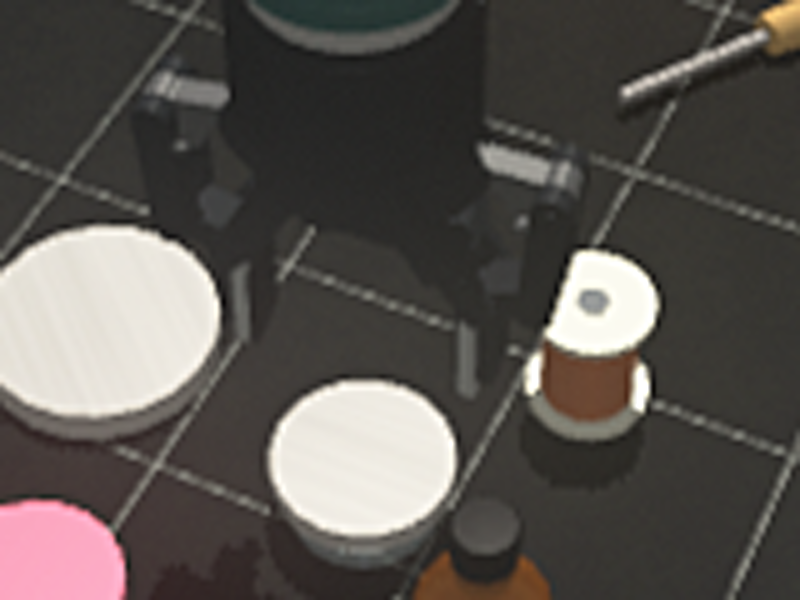

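send_rows(deltas=[{"dp": [0.007,0,-0.1],"rotation": [0,0,0]},{"dp": [0.007,0,-0.2],"rotation": [0,0,0]},{"dp": [0.007,0,-0.3],"rotation": [0,0,0]},{"dp": [0.007,0,-0.4],"rotation": [0,0,0]},{"dp": [0.007,0,-0.5],"rotation": [0,0,0]},{"dp": [0.007,0,-0.55],"rotation": [0,0,0]},{"dp": [0.007,0,-0.6],"rotation": [0,0,0]},{"dp": [0.007,0,-0.6],"rotation": [0,0,0]},{"dp": [0.007,0,-0.6],"rotation": [0,0,0]},{"dp": [0.007,0,-0.6],"rotation": [0,0,0]}], fingers=-1, grip_force=20)

```text
clock: 12.48
position: [0.4591, 0.1824, 0.026]
ee_rot: [0.0, 0.654, 0.757, 0.001]
contact_force: [-0.8, -0.2, 0.2]
width: 0.085
```

send_rows(deltas=[{"dp": [0,0,0],"rotation": [0,0,0]},{"dp": [0,0,0],"rotation": [0,0,0]},{"dp": [0,0,0],"rotation": [0,0,0]},{"dp": [0,0,0],"rotation": [0,0,0]}], fingers=-0.62)

```text
clock: 12.82
position: [0.4586, 0.1824, 0.0255]
ee_rot: [0.0, 0.654, 0.757, 0.0]
contact_force: [-0.2, -0.1, -0.4]
width: 0.0691
```

Run:
```python
from h import *
q=eyes.get_image("side"); save(q,"s9",(210,260,340,350),6)
s=monitor.get_state(); print(s["position"],s["contact_force"],s["width"])
V=cloud(q).reshape(-1,3); x=np.array([.4585,.1824,0.025])
a=np.deg2rad(8.5); d=(V-x); al=d[:,0]*np.cos(a)+d[:,1]*np.sin(a); pe=-d[:,0]*np.sin(a)+d[:,1]*np.cos(a)
m=(abs(al)<.065)&(abs(pe)<.03)&(V[:,2]>.029)&(V[:,2]<.05)
for lo in np.arange(.029,.05,.003):
    k=m&(V[:,2]>=lo)&(V[:,2]<lo+.003); l=k&(al<0); r=k&(al>0)
    if l.sum() and r.sum(): print(round(lo,3),k.sum(),np.round([al[l].min(),al[l].max(),al[r].min(),al[r].max(),pe[k].min(),pe[k].max()],4))
m=(np.hypot(al,pe)<.034)&(V[:,2]>.0245)&(V[:,2]<.029)
for lo in (-.004,):
    k=m&(abs(pe)<.006); print("lid along jaw",np.round([al[k].min(),al[k].max()],4), "perp",np.round([pe[m&(abs(al)<.006)].min(),pe[m&(abs(al)<.006)].max()],4))
```

```text
[0.45853116 0.1823861  0.02547192] [-0.381634   -1.20588025  0.41631874] 0.06935937542782536
0.029 40 [-0.0481 -0.001   0.0003  0.0482 -0.0177  0.0279]
0.032 21 [-0.0477 -0.0349  0.0348  0.0481 -0.0078  0.0116]
0.035 23 [-0.0479 -0.0349  0.0346  0.0458 -0.0092  0.0121]
0.038 24 [-0.048  -0.0347  0.0342  0.0478 -0.0097  0.012 ]
0.041 18 [-0.048  -0.0363  0.0346  0.0451 -0.0033  0.0123]
0.044 23 [-0.0475 -0.0346  0.0342  0.0469 -0.0034  0.0121]
0.047 15 [-0.0473 -0.0345  0.0346  0.0401 -0.0011  0.011 ]
lid along jaw [-0.0316  0.0308] perp [-0.0286  0.0322]
```

View pics/s9.png

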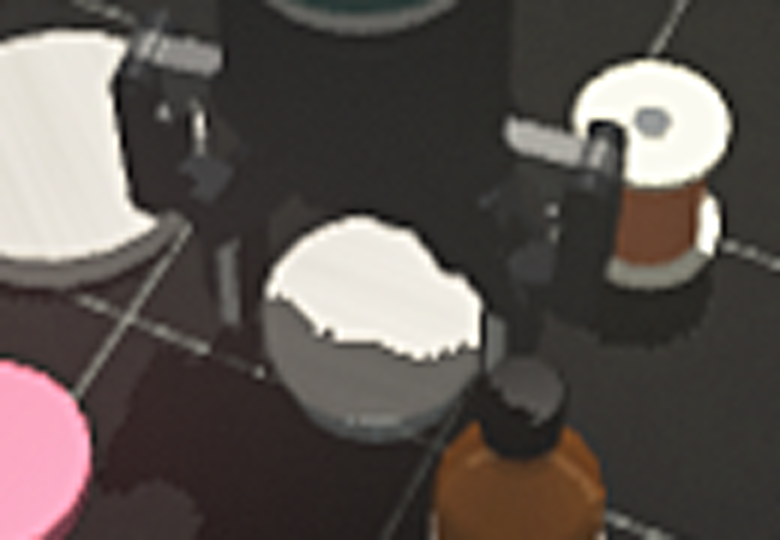

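send_rows(deltas=[{"dp": [0,0,0],"rotation": [0,0,0]},{"dp": [0,0,0],"rotation": [0,0,0]},{"dp": [0,0,0],"rotation": [0,0,0]},{"dp": [0,0,0],"rotation": [0,0,0]}], fingers=-0.4)

```text
clock: 13.2
position: [0.4585, 0.1824, 0.0258]
ee_rot: [0.0, 0.654, 0.757, 0.0]
contact_force: [-1.3, 0.2, 6.0]
width: 0.0635
```

```bash
cat > look.py <<'E'
from h import *
import sys
def look(n,x=(.4585,.1824)):
    q=eyes.get_image("side"); save(q,n,(210,260,340,350),6)
    s=monitor.get_state(); print(s["position"],np.round(s["contact_force"],2),np.round(s["moment"],3),s["width"])
    V=cloud(q).reshape(-1,3); C=q["color"].reshape(-1,3).astype(int); a=np.deg2rad(8.5); d=V-np.array([*x,0]); al=d[:,0]*np.cos(a)+d[:,1]*np.sin(a); pe=-d[:,0]*np.sin(a)+d[:,1]*np.cos(a)
    br=C.min(1)>70
    m=(np.hypot(al,pe)<.033)&(V[:,2]>.019)&(V[:,2]<.05)&br
    for _ in range(3):
        A=np.c_[al[m],pe[m],np.ones(m.sum())]; c=np.linalg.lstsq(A,V[m,2],rcond=None)[0]
        m&=abs(al*c[0]+pe*c[1]+c[2]-V[:,2])<.002
    print("plane tilt deg along jaw, perp",np.round(np.degrees(np.arctan(c[:2])),2),"z0",round(c[2],4),"n",m.sum(), "al",np.round([al[m].min(),al[m].max()],4),"pe",np.round([pe[m].min(),pe[m].max()],4))
    cc,r=cv2.minEnclosingCircle(V[m][:,:2].astype(np.float32)); print("circ",np.round(cc,4),round(r,4))
    # dish wall outline: low points
    k=(np.hypot(al,pe)<.04)&(V[:,2]>.002)&(V[:,2]<.014)&(pe>0.005)
    if k.sum(): print("low pts",k.sum(),np.round([V[k].mean(0)],4),np.round(np.median(np.hypot(al[k],pe[k])),4))
look(sys.argv[1])
E
python3 look.py s10
```

```text
[0.45849909 0.18236301 0.02577179] [-0.66  0.24  5.61] [-0.022  0.173  0.066] 0.06344034525152016
plane tilt deg along jaw, perp [ 0.36 -0.49] z0 0.0266 n 718 al [-0.0297  0.0318] pe [-0.0285  0.0321]
circ [0.4592 0.1847] 0.0322
low pts 94 [[0.4515 0.2046 0.0045]] 0.0274
```

View pics/s10.png

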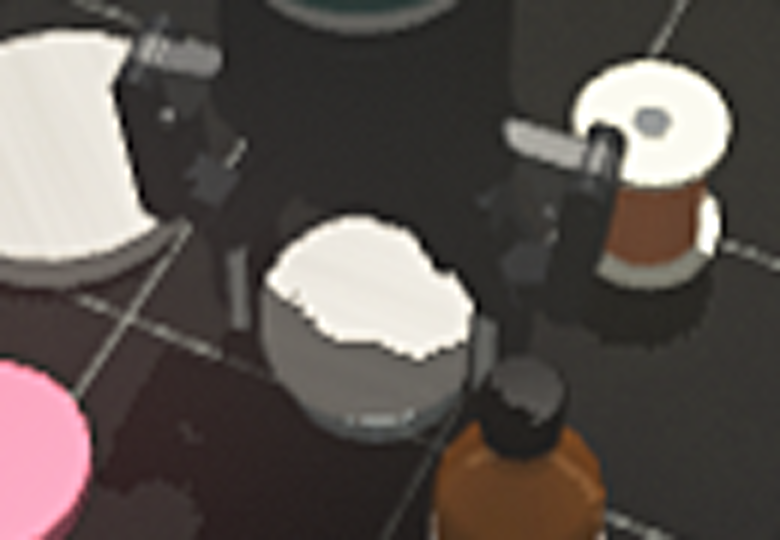

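send_rows(deltas=[{"dp": [0,0,0.003],"rotation": [0,0,0]},{"dp": [0,0,0.007],"rotation": [-0.005,0.03,0]},{"dp": [0.001,0,0.011],"rotation": [-0.01,0.065,0]},{"dp": [0.001,0,0.014],"rotation": [-0.015,0.1,0]},{"dp": [0.001,0,0.018],"rotation": [-0.02,0.13,0]},{"dp": [0.002,0,0.021],"rotation": [-0.025,0.165,0]},{"dp": [0.002,0,0.025],"rotation": [-0.03,0.2,0]},{"dp": [0.003,0.001,0.028],"rotation": [-0.035,0.23,0]},{"dp": [0.003,0.001,0.032],"rotation": [-0.039,0.26,0]},{"dp": [0.003,0.001,0.032],"rotation": [-0.039,0.26,0]},{"dp": [0.003,0.001,0.032],"rotation": [-0.039,0.26,0]}])

```text
clock: 14.17
position: [0.4592, 0.1825, 0.029]
ee_rot: [-0.043, 0.652, 0.755, -0.05]
contact_force: [1.2, 0.2, -0.2]
width: 0.0632
```

```bash
python3 look.py s11
```

```text
[0.45897417 0.1824654  0.02902321] [-0.72 -0.92 -0.33] [ 0.047 -0.112  0.024] 0.06349583696459751
plane tilt deg along jaw, perp [-7.04 -0.79] z0 0.0298 n 649 al [-0.0288  0.0326] pe [-0.0295  0.0319]
circ [0.4593 0.1839] 0.0325
low pts 115 [[0.4462 0.2031 0.0066]] 0.027
```

View pics/s11.png

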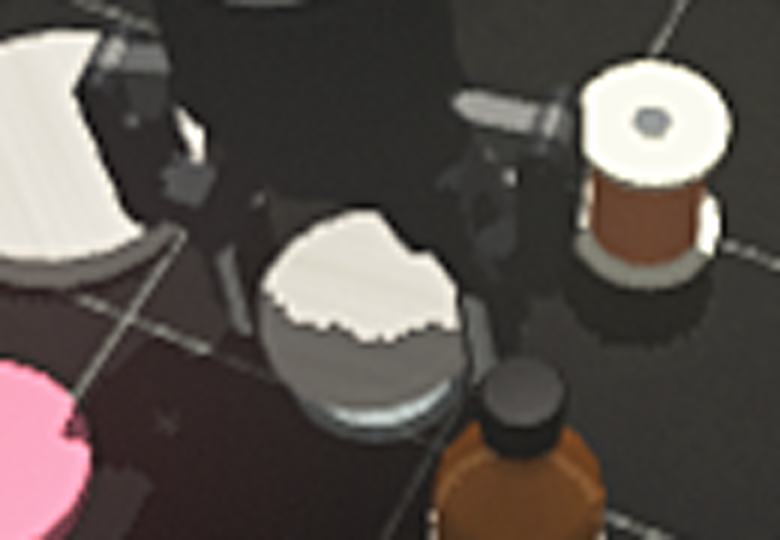

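send_rows(deltas=[{"dp": [0.001,0,0.003],"rotation": [-0.005,0.03,0]},{"dp": [0.002,0,0.006],"rotation": [-0.01,0.065,0]},{"dp": [0.003,0,0.009],"rotation": [-0.015,0.1,0]},{"dp": [0.003,0,0.012],"rotation": [-0.02,0.13,0]},{"dp": [0.004,0,0.015],"rotation": [-0.025,0.165,0]},{"dp": [0.005,0.001,0.019],"rotation": [-0.03,0.2,0]},{"dp": [0.006,0.001,0.022],"rotation": [-0.035,0.23,0]},{"dp": [0.007,0.001,0.025],"rotation": [-0.039,0.26,0]},{"dp": [0.007,0.001,0.025],"rotation": [-0.039,0.26,0]},{"dp": [0.007,0.001,0.025],"rotation": [-0.039,0.26,0]}])

```text
clock: 15.05
position: [0.46, 0.1826, 0.032]
ee_rot: [-0.085, 0.648, 0.75, -0.099]
contact_force: [0.1, -0.1, 0.3]
width: 0.0636
```

```bash
python3 look.py s12
```

```text
[0.45978604 0.18259145 0.03210069] [ 0.02  1.16 -0.07] [ 0.003 -0.215 -0.018] 0.06348561539445173
plane tilt deg along jaw, perp [-13.74  -0.66] z0 0.0329 n 526 al [-0.0278  0.0329] pe [-0.0269  0.0319]
circ [0.46   0.1842] 0.0322
low pts 132 [[0.4487 0.2032 0.0069]] 0.0268
```

View pics/s12.png

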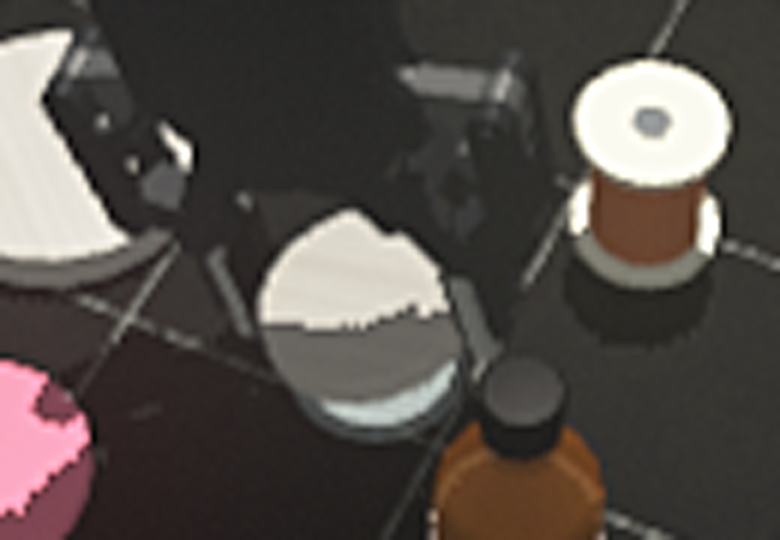

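send_rows(deltas=[{"dp": [0,0,-0.002],"rotation": [-0.002,0.015,0]},{"dp": [0,0,-0.001],"rotation": [-0.002,0.015,0]},{"dp": [0,0,-0.001],"rotation": [-0.002,0.015,0]},{"dp": [0,0,-0.001],"rotation": [-0.002,0.015,0]},{"dp": [0,0,-0.001],"rotation": [-0.002,0.015,0]},{"dp": [0,0,-0.001],"rotation": [-0.002,0.015,0]},{"dp": [0,0,-0.001],"rotation": [-0.002,0.015,0]},{"dp": [0,0,-0.001],"rotation": [-0.002,0.015,0]},{"dp": [0,0,-0.001],"rotation": [-0.002,0.015,0]},{"dp": [0,0,-0.001],"rotation": [-0.002,0.015,0]},{"dp": [0,0,-0.001],"rotation": [-0.002,0.015,0]},{"dp": [0,0,-0.001],"rotation": [-0.002,0.015,0]}])

```text
clock: 16.1
position: [0.4597, 0.1826, 0.0321]
ee_rot: [-0.088, 0.648, 0.75, -0.102]
contact_force: [-0.0, -0.2, 1.4]
width: 0.0633
```

send_rows(deltas=[{"dp": [0,0,0],"rotation": [0,0,0]},{"dp": [0,0,0],"rotation": [0,0,0]},{"dp": [0,0,0],"rotation": [0,0,0]},{"dp": [0,0,0],"rotation": [0,0,0]},{"dp": [0,0,0],"rotation": [0,0,0]},{"dp": [0,0,0],"rotation": [0,0,0]},{"dp": [0,0,0],"rotation": [0,0,0]},{"dp": [0,0,0],"rotation": [0,0,0]},{"dp": [0,0,0],"rotation": [0,0,0]},{"dp": [0,0,0],"rotation": [0,0,0]},{"dp": [0,0,0],"rotation": [0,0,0]},{"dp": [0,0,0],"rotation": [0,0,0]}])

```text
clock: 17.1
position: [0.4597, 0.1826, 0.0321]
ee_rot: [-0.088, 0.648, 0.75, -0.102]
contact_force: [0.2, -0.1, 2.2]
width: 0.0637
```

send_rows(deltas=[{"dp": [0,0,0],"rotation": [0,0,0]},{"dp": [0,0,0],"rotation": [0,0,0]},{"dp": [0,0,0],"rotation": [0,0,0]},{"dp": [0,0,0],"rotation": [0,0,0]},{"dp": [0,0,0],"rotation": [0,0,0]},{"dp": [0,0,0],"rotation": [0,0,0]}])

```text
clock: 17.6
position: [0.4597, 0.1826, 0.0321]
ee_rot: [-0.088, 0.648, 0.75, -0.102]
contact_force: [0.1, 0.3, 3.2]
width: 0.0631
```

```bash
python3 look.py s13
```

```text
[0.45969228 0.18256263 0.03206138] [-0.48  0.52  2.39] [ 0.034 -0.182 -0.051] 0.06298539086862857
plane tilt deg along jaw, perp [-14.52  -1.44] z0 0.033 n 533 al [-0.0313  0.0326] pe [-0.0269  0.0324]
circ [0.4584 0.184 ] 0.0327
low pts 132 [[0.4514 0.2031 0.007 ]] 0.0268
```

send_rows(deltas=[{"dp": [-0.001,0,-0.003],"rotation": [0.005,-0.03,0]},{"dp": [-0.002,0,-0.006],"rotation": [0.01,-0.06,0]},{"dp": [-0.003,0,-0.009],"rotation": [0.014,-0.09,0]},{"dp": [-0.003,0,-0.012],"rotation": [0.018,-0.12,0]},{"dp": [-0.004,-0.001,-0.015],"rotation": [0.022,-0.15,0]},{"dp": [-0.005,-0.001,-0.018],"rotation": [0.027,-0.18,0]},{"dp": [-0.006,-0.001,-0.021],"rotation": [0.031,-0.21,0]},{"dp": [-0.006,-0.001,-0.024],"rotation": [0.036,-0.24,0]},{"dp": [-0.007,-0.001,-0.027],"rotation": [0.04,-0.267,0]},{"dp": [-0.007,-0.001,-0.027],"rotation": [0.04,-0.267,0]}])

```text
clock: 18.48
position: [0.4582, 0.1824, 0.029]
ee_rot: [-0.044, 0.652, 0.755, -0.051]
contact_force: [0.5, 0.2, 2.2]
width: 0.0636
```

send_rows(deltas=[{"dp": [0,0,-0.003],"rotation": [0.005,-0.03,0]},{"dp": [-0.001,0,-0.006],"rotation": [0.01,-0.06,0]},{"dp": [-0.001,0,-0.008],"rotation": [0.014,-0.09,0]},{"dp": [-0.002,0,-0.011],"rotation": [0.018,-0.12,0]},{"dp": [-0.002,0,-0.014],"rotation": [0.022,-0.15,0]},{"dp": [-0.002,0,-0.017],"rotation": [0.027,-0.18,0]},{"dp": [-0.002,0,-0.02],"rotation": [0.031,-0.21,0]},{"dp": [-0.003,0,-0.022],"rotation": [0.036,-0.24,0]},{"dp": [-0.003,-0.001,-0.024],"rotation": [0.039,-0.258,0]},{"dp": [-0.003,-0.001,-0.025],"rotation": [0.04,-0.268,0]},{"dp": [-0.003,-0.001,-0.025],"rotation": [0.04,-0.268,0]},{"dp": [-0.003,-0.001,-0.025],"rotation": [0.04,-0.268,0]}])

```text
clock: 19.48
position: [0.4582, 0.1823, 0.0258]
ee_rot: [-0.0, 0.654, 0.757, -0.0]
contact_force: [-1.2, 0.8, 5.1]
width: 0.0632
```

```bash
python3 look.py s14
```

```text
[0.45819755 0.18235816 0.02582766] [-2.17  0.77  5.74] [0.005 0.155 0.09 ] 0.06311232083448694
plane tilt deg along jaw, perp [ 0.06 -0.29] z0 0.0265 n 705 al [-0.0294  0.0321] pe [-0.0281  0.0326]
circ [0.4586 0.1829] 0.0323
low pts 87 [[0.4502 0.2041 0.0045]] 0.0272
```

View pics/s14.png

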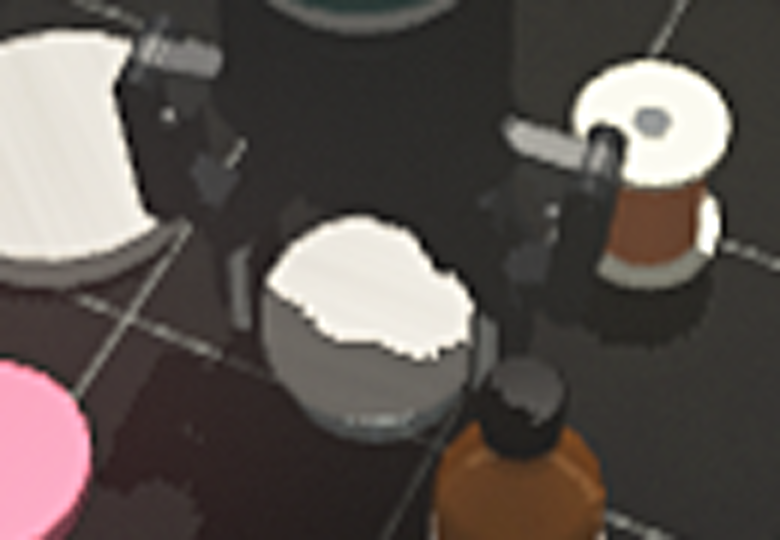

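send_rows(deltas=[{"dp": [0,0,0],"rotation": [0,0,0]},{"dp": [0,0,0],"rotation": [0,0,0]},{"dp": [0,0,0],"rotation": [0,0,0]},{"dp": [0,0,0],"rotation": [0,0,0]}], fingers=-1)

```text
clock: 19.87
position: [0.4583, 0.1822, 0.0254]
ee_rot: [-0.0, 0.654, 0.757, -0.0]
contact_force: [-0.4, 0.6, -0.1]
width: 0.0851
```

send_rows(deltas=[{"dp": [0,0,0.1],"rotation": [0,0,0]},{"dp": [0,0,0.25],"rotation": [0,0,0]},{"dp": [0,0,0.5],"rotation": [0,0,0]},{"dp": [0,0,0.75],"rotation": [0,0,0]},{"dp": [0,0,1],"rotation": [0,0,0]},{"dp": [0,0,1],"rotation": [0,0,0]}])

```text
clock: 20.37
position: [0.4622, 0.1833, 0.1511]
ee_rot: [0.003, 0.654, 0.757, 0.005]
contact_force: [1.1, 0.4, 0.3]
width: 0.0854
```

send_rows(deltas=[{"dp": [0.02,-0.2,0],"rotation": [0,0,0]},{"dp": [0.04,-0.4,0],"rotation": [0,0,0]},{"dp": [0.06,-0.6,0],"rotation": [0,0,0]},{"dp": [0.08,-0.87,0],"rotation": [0,0,0]}])

```text
clock: 20.7
position: [0.4677, 0.0778, 0.1453]
ee_rot: [-0.0, 0.653, 0.757, 0.0]
contact_force: [-0.3, 0.2, -0.3]
width: 0.0858
```

send_rows(deltas=[{"dp": [0.02,-0.2,0],"rotation": [0,0,0]},{"dp": [0.04,-0.4,0],"rotation": [0,0,0]},{"dp": [0.06,-0.6,0],"rotation": [0,0,0]},{"dp": [0.08,-0.87,0],"rotation": [0,0,0]}])

```text
clock: 21.03
position: [0.4771, -0.0268, 0.1451]
ee_rot: [-0.001, 0.653, 0.757, 0.0]
contact_force: [0.7, -0.2, 0.2]
width: 0.0855
```

send_rows(deltas=[{"dp": [0.02,-0.2,0],"rotation": [0,0,0]},{"dp": [0.04,-0.4,0],"rotation": [0,0,0]},{"dp": [0.06,-0.6,0],"rotation": [0,0,0]},{"dp": [0.08,-0.87,0],"rotation": [0,0,0]},{"dp": [0.08,-0.87,0],"rotation": [0,0,0]},{"dp": [0.08,-0.87,0],"rotation": [0,0,0]}])

```text
clock: 21.53
position: [0.4871, -0.1321, 0.145]
ee_rot: [-0.001, 0.655, 0.756, -0.0]
contact_force: [-0.3, 0.4, 0.5]
width: 0.0857
```

Run:
```python
from h import *
s=monitor.get_state(); print(s["position"],s["width"])
for c in ("top","side"):
    p=eyes.get_image(c); save(p,c+"15"); 
    if c=="side": save(p,"side15c",(240,280,310,340),9)
    W=cloud(p).reshape(-1,3)
    def f(n,x,y,r,z0,z1):
        m=(np.hypot(W[:,0]-x,W[:,1]-y)<r)&(W[:,2]>z0)&(W[:,2]<z1)
        P=W[m]
        if len(P)<5: print(n,"few"); return
        cc,rad=cv2.minEnclosingCircle(P[:,:2].astype(np.float32))
        A=np.c_[P[:,:2],np.ones(len(P))]
        print(c,n,m.sum(),"mean",np.round(P.mean(0),4),"circ",np.round(cc,4),round(rad,4),"zmed",np.round(np.median(P[:,2]),4),"tiltdeg",np.round(np.degrees(np.linalg.lstsq(A,P[:,2],rcond=None)[0][:2]),2))
        return P
    f("lidtop",.458,.183,.05,.0245,.030)
    f("dishlow",.458,.183,.04,.004,.015)
    f("spool",.4064,.1047,.03,.04,.06)
    f("bottle",.387,.24,.03,.10,.12)
    f("weight",.488,-.131,.03,.04,.05)
```

```text
[ 0.48706309 -0.1321188   0.14500853] 0.08565375543537929
top lidtop 857 mean [0.4574 0.1823 0.0273] circ [0.4575 0.1824] 0.0323 zmed 0.0273 tiltdeg [0.   0.06]
dishlow few
top spool 456 mean [0.4063 0.1046 0.0505] circ [0.406 0.105] 0.0223 zmed 0.0505 tiltdeg [-0.42  0.42]
top bottle 152 mean [0.3868 0.2403 0.1091] circ [0.3864 0.2414] 0.0109 zmed 0.1099 tiltdeg [-3.16 10.57]
top weight 142 mean [ 0.488  -0.1226  0.0453] circ [ 0.487 -0.128] 0.0163 zmed 0.0454 tiltdeg [-1.27 -1.52]
side lidtop 880 mean [0.4577 0.1837 0.0268] circ [0.4578 0.1825] 0.033 zmed 0.0267 tiltdeg [0.04 0.07]
side dishlow 42 mean [0.4456 0.2019 0.0066] circ [0.4562 0.1916] 0.0309 zmed 0.0063 tiltdeg [-5.06  1.93]
side spool 433 mean [0.4064 0.1063 0.0496] circ [0.4066 0.1059] 0.0233 zmed 0.0497 tiltdeg [-0.01 -1.2 ]
side bottle 188 mean [0.3862 0.2439 0.1081] circ [0.3871 0.2427] 0.0114 zmed 0.109 tiltdeg [  3.65 -11.89]
side weight 151 mean [ 0.4871 -0.1275  0.0443] circ [ 0.4872 -0.1292] 0.0178 zmed 0.0445 tiltdeg [ 0.58 -2.27]
```

View pics/side15c.png

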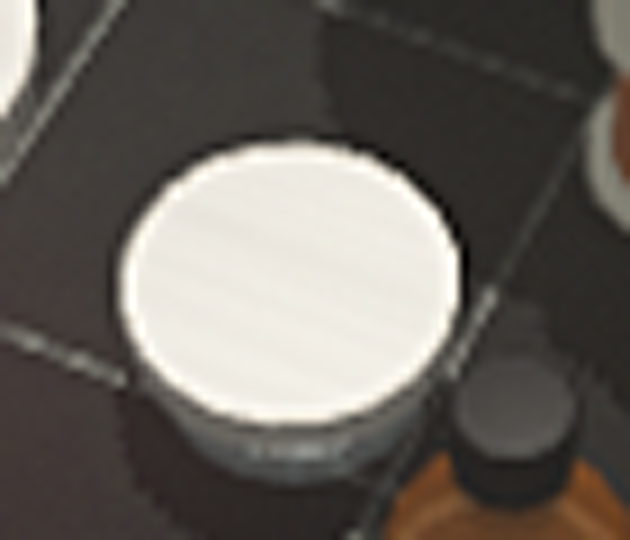

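View pics/side15.png

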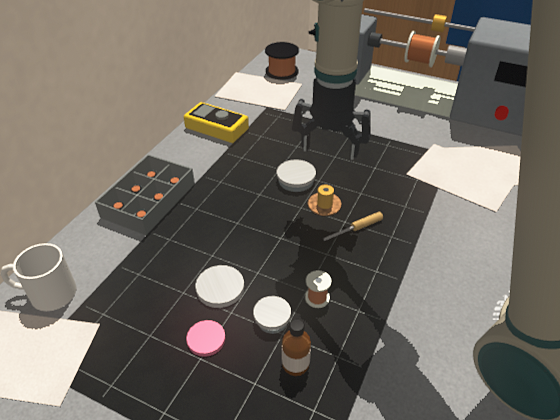

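send_rows(deltas=[{"dp": [0,0,-0.2],"rotation": [0,0,0]},{"dp": [0,0,-0.4],"rotation": [0,0,0]},{"dp": [0,0,-0.5],"rotation": [0,0,0]},{"dp": [0,0,-0.6],"rotation": [0,0,0]},{"dp": [0,0,-0.7],"rotation": [0,0,0]},{"dp": [0,0,-0.8],"rotation": [0,0,0]},{"dp": [0,0,-0.9],"rotation": [0,0,0]},{"dp": [0,0,-0.97],"rotation": [0,0,0]},{"dp": [0,0,-0.97],"rotation": [0,0,0]},{"dp": [0,0,-0.97],"rotation": [0,0,0]}], fingers=-0.3, grip_force=40)

```text
clock: 22.47
position: [0.4869, -0.1299, 0.0292]
ee_rot: [-0.001, 0.653, 0.757, -0.0]
contact_force: [-0.1, 0.1, 1.6]
width: 0.0556
```

send_rows(deltas=[{"dp": [0,0,0],"rotation": [0,0,0]},{"dp": [0,0,0],"rotation": [0,0,0]},{"dp": [0,0,0],"rotation": [0,0,0]},{"dp": [0,0,0],"rotation": [0,0,0]},{"dp": [0,0,0],"rotation": [0,0,0]}], fingers=1)

```text
clock: 22.88
position: [0.4878, -0.1309, 0.0303]
ee_rot: [0.001, 0.654, 0.757, 0.0]
contact_force: [-0.7, 2.6, 6.2]
width: 0.033
```

send_rows(deltas=[{"dp": [0,0,0.02],"rotation": [0,0,0]},{"dp": [0,0,0.08],"rotation": [0,0,0]},{"dp": [0,0,0.2],"rotation": [0,0,0]},{"dp": [0,0,0.4],"rotation": [0,0,0]},{"dp": [0,0,0.6],"rotation": [0,0,0]},{"dp": [0,0,0.8],"rotation": [0,0,0]},{"dp": [0,0,0.97],"rotation": [0,0,0]},{"dp": [0,0,0.97],"rotation": [0,0,0]}])

```text
clock: 23.55
position: [0.4896, -0.132, 0.1498]
ee_rot: [0.004, 0.654, 0.757, 0.001]
contact_force: [1.4, -0.1, -2.1]
width: 0.033
```

send_rows(deltas=[{"dp": [-0.02,0.1,0],"rotation": [0,0,0]},{"dp": [-0.04,0.3,0],"rotation": [0,0,0]},{"dp": [-0.05,0.5,0],"rotation": [0,0,0]},{"dp": [-0.06,0.7,0],"rotation": [0,0,0]},{"dp": [-0.08,0.87,0],"rotation": [0,0,0]}])

```text
clock: 23.97
position: [0.4755, -0.0242, 0.1438]
ee_rot: [-0.002, 0.654, 0.757, -0.001]
contact_force: [0.2, 0.4, -2.8]
width: 0.0332
```

send_rows(deltas=[{"dp": [-0.02,0.2,0],"rotation": [0,0,0]},{"dp": [-0.04,0.4,0],"rotation": [0,0,0]},{"dp": [-0.06,0.6,0],"rotation": [0,0,0]},{"dp": [-0.08,0.87,0],"rotation": [0,0,0]}])

```text
clock: 24.3
position: [0.4658, 0.0787, 0.1438]
ee_rot: [-0.001, 0.654, 0.756, -0.002]
contact_force: [0.2, 0.1, -3.2]
width: 0.0334
```

send_rows(deltas=[{"dp": [-0.02,0.2,0],"rotation": [0,0,0]},{"dp": [-0.04,0.4,0],"rotation": [0,0,0]},{"dp": [-0.06,0.6,0],"rotation": [0,0,0]},{"dp": [-0.08,0.75,0],"rotation": [0,0,0]},{"dp": [-0.083,0.857,-0.1],"rotation": [0,0,0]},{"dp": [-0.083,0.857,-0.25],"rotation": [0,0,0]},{"dp": [-0.083,0.857,-0.4],"rotation": [0,0,0]},{"dp": [-0.083,0.857,-0.55],"rotation": [0,0,0]},{"dp": [-0.083,0.857,-0.6],"rotation": [0,0,0]},{"dp": [-0.083,0.857,-0.6],"rotation": [0,0,0]},{"dp": [-0.083,0.857,-0.6],"rotation": [0,0,0]}])

```text
clock: 25.22
position: [0.4572, 0.1808, 0.0731]
ee_rot: [-0.001, 0.654, 0.757, -0.001]
contact_force: [0.5, 0.0, -4.3]
width: 0.033
```

```bash
cat > lw.py <<'E'
from h import *
import sys
q=eyes.get_image("side"); save(q,sys.argv[1],(210,230,350,350),5)
s=monitor.get_state(); print(s["position"],np.round(s["contact_force"],2),s["width"])
W=cloud(q).reshape(-1,3); C=q["color"].reshape(-1,3).astype(int)
m=(np.hypot(W[:,0]-.458,W[:,1]-.1824)<.028)&(W[:,2]>.029)&(C[:,0]-C[:,2]>35)&(W[:,2]<.12)
P=W[m]
for lo in np.arange(.029,.12,.006):
    k=(P[:,2]>=lo)&(P[:,2]<lo+.006)
    if k.sum()>8:
        Q=P[k][:,:2]
        from scipy.optimize import least_squares
        r=least_squares(lambda c:np.hypot(Q[:,0]-c[0],Q[:,1]-c[1])-.017,[.458,.1824])
        print(round(lo,3),k.sum(),"zmin",round(P[k][:,2].min(),4),"axis",np.round(r.x,4),"res",round(np.sqrt(np.mean(r.fun**2)),4))
m=(np.hypot(W[:,0]-.458,W[:,1]-.1824)<.05)&(W[:,2]>.0245)&(W[:,2]<.029)&(C[:,0]-C[:,2]<35)
P=W[m]; cc,r=cv2.minEnclosingCircle(P[:,:2].astype(np.float32)); print("lid",np.round(cc,4),round(r,4))
E
python3 lw.py s16
```

```text
[0.45806953 0.18089297 0.07387368] [-0.01  0.47 -2.88] 0.03326936354117477
0.047 22 zmin 0.0477 axis [0.4581 0.1812] res 0.0008
0.053 35 zmin 0.0531 axis [0.458  0.1814] res 0.0009
0.059 41 zmin 0.0592 axis [0.4576 0.1812] res 0.0007
0.065 41 zmin 0.0651 axis [0.4578 0.1814] res 0.0008
0.071 43 zmin 0.0713 axis [0.4576 0.1814] res 0.0007
0.077 38 zmin 0.0771 axis [0.4574 0.1812] res 0.0007
0.083 225 zmin 0.0831 axis [0.4581 0.1796] res 0.0058
0.089 15 zmin 0.089 axis [0.4491 0.1806] res 0.0048
lid [0.4583 0.1837] 0.0322
```

View pics/s16.png

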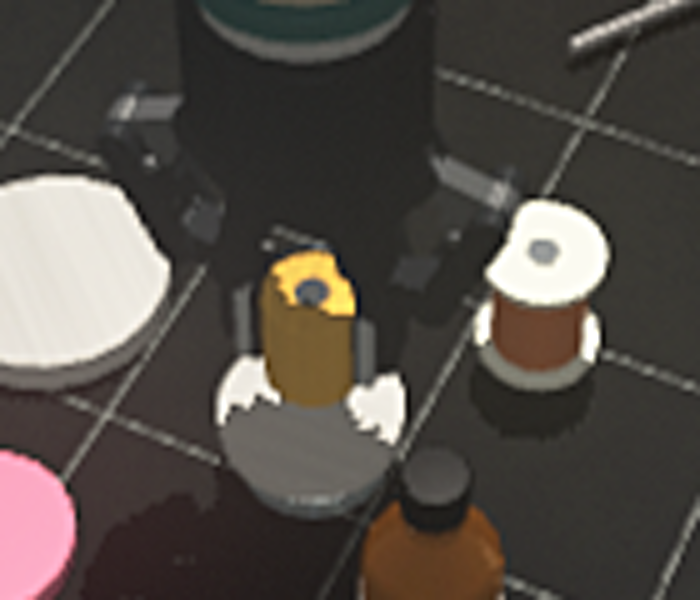

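send_rows(deltas=[{"dp": [0,0.008,-0.03],"rotation": [0,0,0]},{"dp": [0,0.008,-0.06],"rotation": [0,0,0]},{"dp": [0,0.008,-0.09],"rotation": [0,0,0]},{"dp": [0,0.008,-0.12],"rotation": [0,0,0]},{"dp": [0,0.008,-0.14],"rotation": [0,0,0]},{"dp": [0,0.008,-0.16],"rotation": [0,0,0]},{"dp": [0,0.008,-0.16],"rotation": [0,0,0]},{"dp": [0,0.008,-0.16],"rotation": [0,0,0]},{"dp": [0,0.008,-0.16],"rotation": [0,0,0]}])

```text
clock: 26.02
position: [0.4582, 0.1817, 0.0546]
ee_rot: [0.0, 0.654, 0.757, 0.0]
contact_force: [0.5, 1.1, -2.8]
width: 0.0329
```

send_rows(deltas=[{"dp": [0,0,-0.005],"rotation": [0,0,0]},{"dp": [0,0,-0.005],"rotation": [0,0,0]},{"dp": [0,0,-0.005],"rotation": [0,0,0]}])

```text
clock: 26.27
position: [0.4582, 0.1817, 0.0541]
ee_rot: [0.0, 0.654, 0.757, 0.0]
contact_force: [-0.5, -0.0, -3.4]
width: 0.0327
```

send_rows(deltas=[{"dp": [0,0,-0.005],"rotation": [0,0,0]},{"dp": [0,0,-0.005],"rotation": [0,0,0]},{"dp": [0,0,-0.005],"rotation": [0,0,0]}])

```text
clock: 26.52
position: [0.4581, 0.1817, 0.0534]
ee_rot: [0.0, 0.654, 0.757, 0.0]
contact_force: [-0.5, 0.1, -3.5]
width: 0.0329
```

send_rows(deltas=[{"dp": [0,0,-0.005],"rotation": [0,0,0]},{"dp": [0,0,-0.005],"rotation": [0,0,0]},{"dp": [0,0,-0.005],"rotation": [0,0,0]}])

```text
clock: 26.77
position: [0.4581, 0.1817, 0.0528]
ee_rot: [0.0, 0.654, 0.757, 0.0]
contact_force: [0.1, 1.5, -3.9]
width: 0.033
```

send_rows(deltas=[{"dp": [0,0,-0.005],"rotation": [0,0,0]},{"dp": [0,0,-0.005],"rotation": [0,0,0]},{"dp": [0,0,-0.005],"rotation": [0,0,0]}])

```text
clock: 27.02
position: [0.4582, 0.1817, 0.0523]
ee_rot: [0.0, 0.654, 0.757, 0.0]
contact_force: [-0.9, -0.0, -1.7]
width: 0.0331
```

send_rows(deltas=[{"dp": [0,0,-0.003],"rotation": [0,0,0]},{"dp": [0,0,-0.003],"rotation": [0,0,0]},{"dp": [0,0,-0.003],"rotation": [0,0,0]}])

```text
clock: 27.27
position: [0.4582, 0.1818, 0.0523]
ee_rot: [0.0, 0.654, 0.757, 0.0]
contact_force: [-1.5, -0.9, 3.1]
width: 0.0328
```

```bash
python3 lw.py s17
```

```text
[0.45820417 0.18176121 0.0522702 ] [-1.53 -1.12  5.28] 0.0330784711501524
0.029 41 zmin 0.0291 axis [0.4586 0.1821] res 0.0007
0.035 38 zmin 0.0352 axis [0.4587 0.1818] res 0.0006
0.041 41 zmin 0.041 axis [0.4584 0.1819] res 0.0007
0.047 35 zmin 0.047 axis [0.4584 0.1821] res 0.0007
0.053 38 zmin 0.0531 axis [0.4585 0.1823] res 0.0006
0.059 47 zmin 0.059 axis [0.4588 0.1821] res 0.0017
0.065 208 zmin 0.065 axis [0.4573 0.1798] res 0.0061
lid [0.4579 0.1842] 0.0317
```

View pics/s17.png

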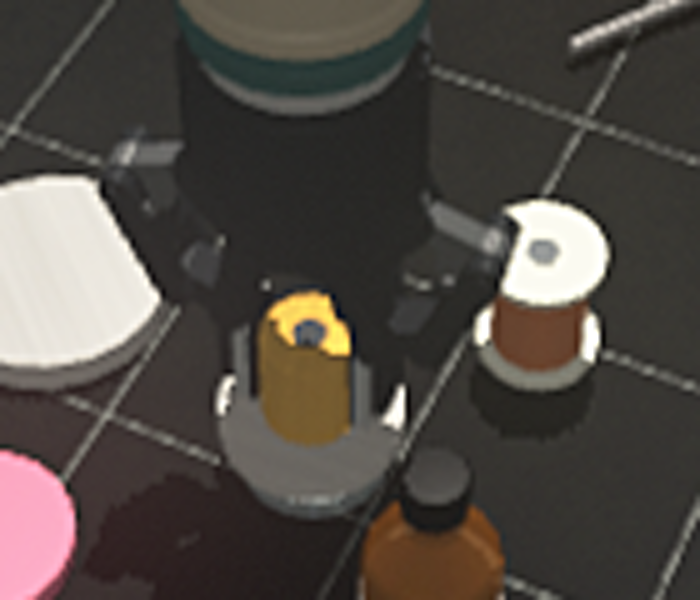

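send_rows(deltas=[{"dp": [0,0,0],"rotation": [0,0,0]},{"dp": [0,0,0],"rotation": [0,0,0]},{"dp": [0,0,0],"rotation": [0,0,0]},{"dp": [0,0,0],"rotation": [0,0,0]}], fingers=-0.5)

```text
clock: 27.65
position: [0.4583, 0.1817, 0.0517]
ee_rot: [0.0, 0.654, 0.757, 0.0]
contact_force: [-0.1, 0.2, -0.7]
width: 0.064
```

send_rows(deltas=[{"dp": [0,0,0.1],"rotation": [0,0,0]},{"dp": [0,0,0.25],"rotation": [0,0,0]},{"dp": [0,0,0.5],"rotation": [0,0,0]},{"dp": [0,0,0.75],"rotation": [0,0,0]},{"dp": [0,0,1],"rotation": [0,0,0]}])

```text
clock: 28.07
position: [0.4578, 0.1816, 0.1728]
ee_rot: [-0.0, 0.654, 0.757, -0.0]
contact_force: [0.1, 0.2, 0.5]
width: 0.0642
```

send_rows(deltas=[{"dp": [0,-0.2,0.1],"rotation": [0,0,0]},{"dp": [0,-0.4,0.2],"rotation": [0,0,0]},{"dp": [0,-0.6,0.3],"rotation": [0,0,0]},{"dp": [0,-0.8,0.3],"rotation": [0,0,0]},{"dp": [0,-1,0.3],"rotation": [0,0,0]}])

```text
clock: 28.48
position: [0.4585, 0.0607, 0.2088]
ee_rot: [0.001, 0.653, 0.757, 0.001]
contact_force: [0.2, 0.2, -0.3]
width: 0.0637
```

send_rows(deltas=[{"dp": [0,-0.2,0],"rotation": [0,0,0]},{"dp": [0,-0.4,0],"rotation": [0,0,0]},{"dp": [0,-0.6,0],"rotation": [0,0,0]},{"dp": [0,-0.8,0],"rotation": [0,0,0]},{"dp": [0,-1,0],"rotation": [0,0,0]},{"dp": [0,-1,0],"rotation": [0,0,0]},{"dp": [0,-1,0],"rotation": [0,0,0]}])

```text
clock: 29.07
position: [0.458, -0.0591, 0.2077]
ee_rot: [-0.0, 0.655, 0.756, 0.0]
contact_force: [-0.2, 0.5, 0.1]
width: 0.064
```

Run:
```python
from h import *
print(monitor.get_state()["position"])
for c in ("top","side"):
    p=eyes.get_image(c); save(p,c+"18"); 
    if c=="side": save(p,"side18c",(210,250,340,390),4)
    W=cloud(p).reshape(-1,3)
    def f(n,x,y,r,z0,z1):
        m=(np.hypot(W[:,0]-x,W[:,1]-y)<r)&(W[:,2]>z0)&(W[:,2]<z1)
        P=W[m]
        if len(P)<5: print(n,"few"); return
        cc,rad=cv2.minEnclosingCircle(P[:,:2].astype(np.float32)); A=np.c_[P[:,:2],np.ones(len(P))]
        print(c,n,m.sum(),"circ",np.round(cc,4),round(rad,4),"zmed",np.round(np.median(P[:,2]),4),"tilt",np.round(np.degrees(np.linalg.lstsq(A,P[:,2],rcond=None)[0][:2]),2))
    f("weight",.458,.183,.03,.064,.07)
    f("lidtop",.458,.183,.05,.0245,.0295)
    f("spool",.4064,.1047,.03,.04,.06)
    f("bottle",.387,.24,.03,.10,.12)
    f("wide",.577,-.179,.06,.02,.032)
```

```text
[ 0.45803421 -0.05911808  0.2076586 ]
top weight 268 circ [0.4575 0.1826] 0.0166 zmed 0.0675 tilt [-1.6   0.78]
top lidtop 505 circ [0.4576 0.1828] 0.0321 zmed 0.0272 tilt [-0.22  0.22]
top spool 453 circ [0.4061 0.105 ] 0.0222 zmed 0.0504 tilt [-0.24  0.05]
top bottle 154 circ [0.3864 0.2414] 0.0109 zmed 0.1101 tilt [-3.86  8.37]
top wide 1644 circ [ 0.5777 -0.1796] 0.0443 zmed 0.0266 tilt [ 0.02 -0.17]
side weight 270 circ [0.4581 0.1831] 0.0179 zmed 0.0667 tilt [0.25 0.35]
side lidtop 506 circ [0.4579 0.1838] 0.0326 zmed 0.0268 tilt [ 0.05 -0.11]
side spool 433 circ [0.4072 0.1053] 0.0231 zmed 0.0496 tilt [-0.19 -0.78]
side bottle 189 circ [0.3863 0.2425] 0.0108 zmed 0.1091 tilt [  6.78 -11.09]
side wide 821 circ [ 0.5776 -0.1797] 0.0461 zmed 0.0255 tilt [ 0.34 -0.58]
```

View pics/side18c.png

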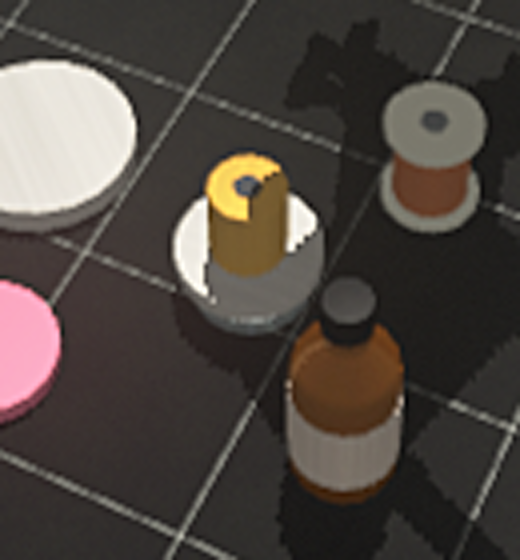

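View pics/top18.png

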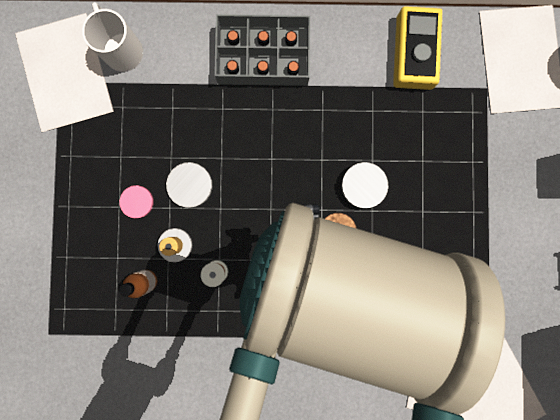

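The weight stands on the middle of the lid (side crop around (247,215), top view (171,245)), the lid is flat, and the bottle, spool and wide dish haven't moved. The arm is clear, so I'm handing in.

```bash
python3 -c "
from rig import manip
print(manip.sign_off())"
```

```text
the job is handed in; nothing more can be done
None
```

The job is done and handed in at about 29 s on the robot's clock; sign-off gave no verdict.

- **Weight off:** I moved the brass weight from the lid onto the cork coaster.
- **Tip and hold:** I gripped the lid across its outside and tipped it about its far rim edge. The tool turned 15°, and the last depth fit of the lid read 14.5° (13.7° just before). I held it for about 2.5 s, with the far edge on the rim under about 2 N of contact force.
- **Lower and replace:** I lowered the lid under control, let go of it, then stood the weight back on its middle.

**Last checks:**
- The weight is within about 1 mm of the lid's centre in both views.
- The lid lies flat to about 0.3°, with its top at 27 mm and within about 1 mm of where it started.
- The bottle, spool and wide dish moved no more than the roughly 1 mm measuring noise.
- The arm was clear of everything when I handed in.

**Less certain:**
- The dish is mostly hidden under the lid, so I judged that the lid is centred on it, and that the dish did not shift, only from the visible front of the dish.
- During the tip, at about 7° and on first reaching 15°, the contact force read about zero, so the pivot edge was only lightly touching the rim or a fraction of a millimetre off. I lowered it slightly to restore contact before the hold.
- The two cameras differ by about 1 mm on the y position of the lid and the weight.

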